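# Rehang the ink cabinet's lift-off door

### The arm

A 6-joint arm with a two-finger parallel gripper is mounted at the origin on the work surface. World frame = base frame: x ahead of the robot, y to its left, z up, the work surface at z = 0. Lengths are in m, angles in degrees, forces in N, time in s.
With the tool pointing down it reaches from about 0.35 to 0.875 m from the base axis. Payload 4.2 kg.
Tool frame: the origin (TCP) lies midway between the tips of the shut fingers; the grasp point (between the pads) lies 19 mm behind it (r.grasp_offset is the distance from the TCP to the grasp point, in m); z points along the fingers, y is the direction in which the jaws open and shut (so a half turn about z gives the same grasp; the last joint's range is limited). The gripper opens to 87 mm and grips with 3 to 60 N. Pads are 19 mm wide; open, the fingers measure 117 mm over their backs; the gripper's body (75 mm by 190 mm) begins 51 mm behind the grasp point.
Start: joints at [81.28, 22.042, 0.453, 0, -68.411, -14.817], TCP at [0.25, 0.573, 0.223] pointing down, gripper open.
Joint ranges: [-179.83, 179.83], [-69.29, 118.12], [-61.27, 80.66], [-181.25, 117.63], [-171.15, -9.14], [-177.46, 177.46]. Speed limits (degrees/s): [159.86, 159.86, 180, 180, 180, 180].

### API

Orientations are given as a 3x3 rotation matrix whose columns are the frame's x, y, z axes.
In Python, from station import r gives the robot as it stands.
- The arm moves only by the shell command python3 -m crank 'ROWS'. ROWS is JSON, a list of rows, each a list of 3 entries, a list of its own where there are three numbers: the closure, from -1 (fully open) to 1 (shut), so that 0 is half open, then the shift along the tool's x, y, z as a fraction of full scale, then the turn, a rotation vector about the tool's x, y, z as a fraction of full scale. In form: [[fingers, [dx, dy, dz], [wx, wy, wz]], ...]. A call has 1 to 8 rows; each row shifts and turns the commanded pose from where the row before left it, along the tool's axes as they then stand; what a row does not reach is not made up. Full scale, the value 1, is 100 mm for a shift and 45 degrees for a turn. A row lasts 1/10 s, in which the tool goes at most 50 mm and 8.59 degrees, less where a joint would pass 70% of its speed; a pose out of reach is approached as far as the arm can. A call with a number of a shift or a turn outside -1 to 1 is refused whole. A call with a gripper value outside its range is refused whole. The fingers move at their own pace and stop on an object; the grip force is fixed at half the most. Time passes only in rows, so rows that do not move let the fingers close. It gives the time, the measured TCP pose, the force and the opening at its end, in the units of the state.
- r.sense(): the state, without advancing time (a new reading comes with each control period).
- r.capture(name): name is "scene" or "top" or "wrist"; returns a dict with "img" (420x560x3 uint8, blue, green, red), "fx", "fy", "cx", "cy" (pixels), "dist" ([k1, k2, p1, p2, k3] as OpenCV has them; the pictures are not rectified), "R" (3x3) and "t" (3): a world point X has camera coordinates R X + t. Camera axes: x right, y down, z forward; pixel columns grow to the right and rows downward; lengths in m; the calibration is good to about 2 mm. A picture is of the moment at which its call begins. There is no depth.
- r.finish_job(): hands the job in, once; it reports no verdict.
The state is a dict: "time_s": time; "joints": joint angles; "joint_velocities": joint speeds; "effort": joint torques, N m; "tcp_pos": TCP position; "ee_rot": TCP orientation; "wrist_force": force on the tool from outside, world axes, zero at the start; "moment": the same for the moment, N m; "gripper_width": opening from 0.0 (shut) to 1.0 (fully open).
Only numpy, scipy, OpenCV 4.12 (cv2) and the standard library are available. Lean on these libraries where they do the work, as an engineer would, in place of code of your own. Each camera call takes 0.05 s, during which the arm holds its last target.

### The job

Take the loose cabinet door out of the wooden stand and hang it back on the small ink cabinet: hold it standing open and lower it gently so that both of its knuckles drop over both hinge pins together and rest fully home. The hinge brackets are adjustable and may be off its marked place by several millimetres, so feel for the pins rather than forcing the door. Then gently swing the hung door shut so that it stays against its stops, and knock over nothing on the table.

Things in the scene. Friction and masses are not known exactly. Their poses are not given: they have to be found in the camera images.
- cabinet: Oak desktop cabinet fixed to the table, 180 wide (its x), 150 deep (y), 200 mm high (z), ink jars inside. Origin: centre of its underside. The open front faces its +y, front plane at y = +75. Hinge pins stand before the front at its -x edge; two rubber stops, 9 mm proud of the front, are at x = +69. The shut door lies across the front.
- seat_low (a point): Marked place of the lower hinge seat, at (-83, +91, 44) mm in the cabinet's frame and axes: flat top of a steel arm with a pin standing up from it, 8 mm diameter, 16 long. Both pins share one upright axis; their brackets, screwed on through slots, sit off their marks together: the true axis is off this point by up to 7 mm either way in the cabinet's x and 4 mm in its y, unknown. Heights are exact.
- seat_high (a point): Marked place of the upper hinge seat, at (-83, +91, 142) mm in the cabinet's frame, 98 mm above seat_low. Same pin, same sideways error as seat_low. Pin ends are flat. A bracket foot runs 36 mm down the front below each seat, so the lower knuckle must come in from the front below the upper bracket. The arms reach 5 mm beyond the pin axis in the cabinet's y and 6 mm to either side in x.
- stand: Fixed oak stand holding the door: base 170 (x) by 100 (y) by 12 mm, four posts 14 mm square, tops at 67 mm, at x = +-55, y = +-14.5, leaving a slot 15 mm wide along its x. Origin: centre of its underside. The door stands upright in the slot on the base (door bottom 12 mm above the table), its x along the stand's x; lift it 60 mm to clear the posts.
- door: Loose oak door, 150 wide (x), 12 thick (y), 160 mm high (z), vent slots, 0.19 to 0.32 kg. Origin: centre of its bottom edge. Plain top edge to grip across the 12 mm. Two steel knuckles at its -x edge; a pull knob (18 mm across, 20 mm proud) on its +y face, the outer one, at x = +55, z = 90. Hung, its bottom is 22 mm above the table.
- door_mid (a point): Centre of the door board, 80 mm above its bottom edge and 80 mm below its top. Axes as the door's. Hung and shut, the door's x points along the cabinet's x; standing open square to the front, its x points along the cabinet's +y (turned +90 degrees about the vertical from shut). It swings freely between; nothing latches it, so ease off the stops slowly or it bounces back.
- knuckle_low (a point): Centre of the lower end of the lower knuckle's bore, at (-89, 0, 22) mm in the door's frame. Each knuckle is a steel tube 20 mm outside, bore 10.5 mm, 18 mm high, open at both ends, bore upright; there is 1.25 mm of play all round the pin. Fully home it rests on the seat, this point level with seat_low.
- knuckle_high (a point): Centre of the lower end of the upper knuckle's bore, at (-89, 0, 120) mm in the door's frame. Fully home it is level with seat_high.
- bottle_mid (a point): Half-way up a clear bottle, 48 mm diameter, 130 high. A bystander: leave it standing.
- jar_mid (a point): Half-way up a squat green glass jar, 56 mm diameter, 70 high. A bystander: leave it standing.
- pot_mid (a point): Half-way up a white brush pot, 68 mm diameter, 85 high, with brushes up to 155 high. A bystander: leave it standing.
Not all that is in view belongs to the job. Leave any purple look-alike of the door alone.

How it is judged (in metres and radians):
On the way, in this order (a step that is already met when the one before it is completed fails the run):
1. the door hangs fully home on both pins while it stands open (at least 30 degrees from shut) (z of knuckle_low in the frame of seat_low between -0.003 and 0.003 m and horizontal distance between knuckle_low and seat_low below 0.012 m and z of knuckle_high in the frame of seat_high between -0.003 and 0.003 m and horizontal distance between knuckle_high and seat_high below 0.012 m and angle between the x axis of door_mid and the x axis of cabinet, either way round above 0.52 rad), for 0.2 s.
2. the hung door is swung shut (z of knuckle_low in the frame of seat_low between -0.003 and 0.003 m and horizontal distance between knuckle_low and seat_low below 0.012 m and z of knuckle_high in the frame of seat_high between -0.003 and 0.003 m and horizontal distance between knuckle_high and seat_high below 0.012 m and angle between the x axis of door_mid and the x axis of cabinet, either way round below 0.12 rad and x of door_mid in the frame of cabinet above -0.03 m), for 0.2 s.
At the end, for the whole second after the job is handed in: Both knuckles are fully home on their seats (each within 3 mm of its seat's height and within 12 mm sideways of its nominal point, which allows for the brackets' adjustment), the door is shut across the cabinet's front (within 0.12 rad of the cabinet's x axis) and at rest, released (all of step 2 and linear speed of door below 0.02 m/s and angular speed of door below 0.1 rad/s); the robot touches nothing.
It fails at once if the door is pressed or dropped against the cabinet or its hinge with more than 25 N (contact force between door and cabinet above 25 N).
It fails at once if the clear bottle is knocked over (angle between bottle_mid's own z axis and vertical above 0.6 rad).
It fails at once if the green jar is knocked over (angle between jar_mid's own z axis and vertical above 0.6 rad).
It fails at once if the brush pot is knocked over (angle between pot_mid's own z axis and vertical above 0.6 rad).
It also fails if it takes over 72 s, if anything falls off the work surface, if the arm or the gripper's body presses on something with over 40 N, if the wrist force passes 120 N, or if a joint passes its speed limit or range.

## Working session

There is one attempt and no reset: what is moved stays moved. The work goes in short steps, Python scripts to look and compute and a shell command to move; the robot and the scene stay as the last step left them, time stands still between calls to the robot, and variables do not carry over. Pictures are saved under pics/ and viewed, and the job is handed in when it is done.

```bash
ls; mkdir -p pics
python3 - <<'E'
from station import r
import cv2
print(r.sense())
for n in ("scene","top","wrist"):
    c=r.capture(n); cv2.imwrite(f"pics/{n}0.png",c["img"])
    print(n,c["fx"],c["fy"],c["cx"],c["cy"],c["dist"],c["R"],c["t"])
E
```

```text
pics
{'time_s': 0.0, 'joints': array([ 8.12794985e+01,  2.20914658e+01,  3.78899960e-01, -2.71715715e-02,
       -6.84130249e+01, -1.48184055e+01]), 'joint_velocities': array([-0.12898968, -0.09211381, -0.06318472,  0.12729778,  0.06692483,
        0.04262886]), 'effort': array([-9.69977082e-04, -3.90668106e+01,  1.87400204e+01,  4.22014430e+00,
        1.08654777e-02, -1.96083506e-04]), 'tcp_pos': array([0.24933742, 0.57243965, 0.2214509 ]), 'ee_rot': array([[ 9.16719254e-01, -3.99531250e-01, -7.68201554e-04],
       [-3.99531966e-01, -9.16716859e-01, -2.09973439e-03],
       [ 1.34686189e-04,  2.23178802e-03, -9.99997500e-01]]), 'wrist_force': array([ 0.00325742, -0.25871982,  0.16084668]), 'moment': array([ 0.07822647, -0.01893272,  0.01929086]), 'gripper_width': 0.9996519849878519}
scene 491.83855286185207 491.83855286185207 283.3407836270905 209.90975565861854 [0.04118518 0.         0.         0.         0.        ] [[-0.13367905  0.99098255 -0.00913732]
 [ 0.77920922  0.09940589 -0.61883072]
 [-0.61234214 -0.08984458 -0.78547123]] [-0.02124768 -0.39199878  1.58280355]
top 515.2148498009782 515.2148498009782 287.17014210502896 213.66157838039004 [0.06121231 0.         0.         0.         0.        ] [[-0.02381959 -0.9996251   0.01350124]
 [-0.99001204  0.02170908 -0.13930141]
 [ 0.13895608 -0.01668449 -0.99015798]] [0.09444518 0.58688512 1.15503703]
wrist 301.7961794443667 301.7961794443667 280.09883476277565 207.45017596129537 [-0.02811904  0.          0.          0.          0.        ] [[-0.39925176 -0.91684034  0.00134948]
 [-0.88012303  0.3836742   0.27960251]
 [-0.25686862  0.11044408 -0.9601149 ]] [ 0.62499676 -0.03398922  0.39240631]
```

View pics/scene0.png

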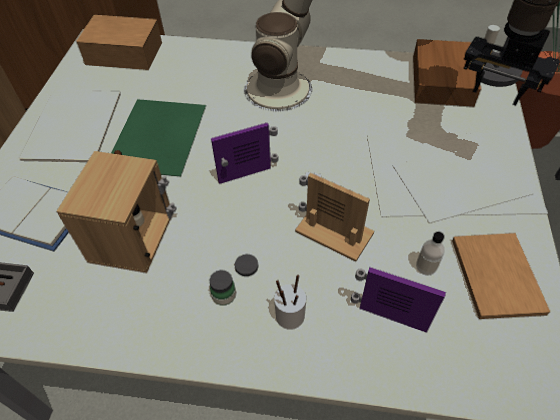

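View pics/top0.png

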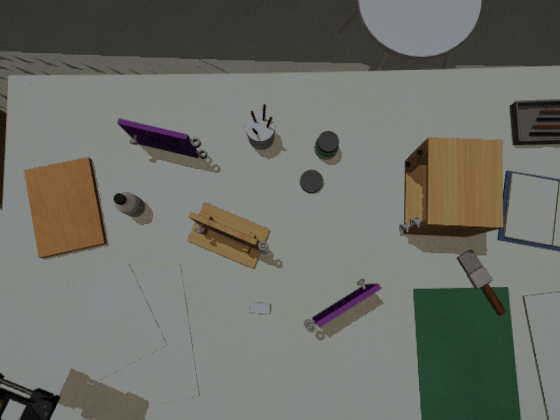

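View pics/wrist0.png

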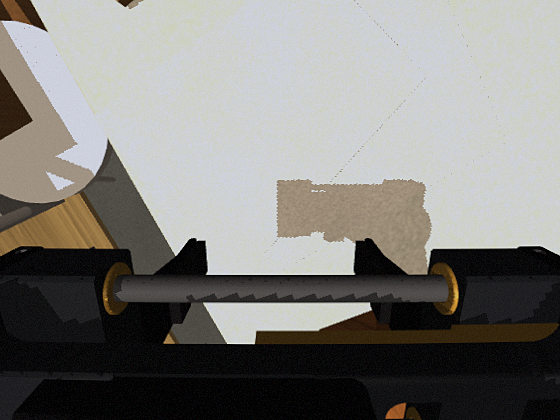

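Candidates for the door: the oak one in the stand (top 228,228; scene 335,200), and purple look-alikes (top 160,138 and 343,305; scene 400,300 and 242,153). I choose the oak one in the stand and take close crops.

```bash
cat > h.py <<'E'
import numpy as np, cv2
from station import r
def cam(c):
    K=np.array([[c["fx"],0,c["cx"]],[0,c["fy"],c["cy"]],[0,0,1.]]); return K,np.array(c["dist"],float),np.array(c["R"]),np.array(c["t"])
def ray(c,p):
    K,d,R,t=cam(c); u=cv2.undistortPoints(np.array([[p]],float),K,d)[0,0]
    o=-R.T@t; v=R.T@np.array([u[0],u[1],1]); return o,v/np.linalg.norm(v)
def atz(c,p,z):
    o,v=ray(c,p); return o+v*(z-o[2])/v[2]
def tri(obs):
    A=np.zeros((3,3));b=np.zeros(3);L=[ray(c,p) for c,p in obs]
    for o,v in L:
        P=np.eye(3)-np.outer(v,v);A+=P;b+=P@o
    x=np.linalg.solve(A,b); return x,[np.linalg.norm((np.eye(3)-np.outer(v,v))@(x-o)) for o,v in L]
def proj(c,X):
    K,d,R,t=cam(c); return cv2.projectPoints(np.array(X,float).reshape(-1,3),cv2.Rodrigues(R)[0],t,K,d)[0].reshape(-1,2)
def crop(c,x0,y0,x1,y1,s,name,grid=10):
    im=cv2.resize(c["img"][y0:y1,x0:x1],None,fx=s,fy=s,interpolation=cv2.INTER_CUBIC)
    for x in range((x0+grid-1)//grid*grid,x1,grid):
        cv2.line(im,(int((x-x0+.5)*s),0),(int((x-x0+.5)*s),6),(0,0,255),1); cv2.putText(im,str(x),(int((x-x0+.5)*s)-8,16),0,.33,(0,0,255),1)
    for y in range((y0+grid-1)//grid*grid,y1,grid):
        cv2.line(im,(0,int((y-y0+.5)*s)),(6,int((y-y0+.5)*s)),(0,0,255),1); cv2.putText(im,str(y),(8,int((y-y0+.5)*s)+4),0,.33,(0,0,255),1)
    cv2.imwrite("pics/"+name,im)
E
python3 - <<'E'
from h import *
import pickle
t=r.capture("top"); s=r.capture("scene"); pickle.dump((t,s),open("c0.pkl","wb"))
crop(t,175,190,285,275,7,"t_stand.png"); crop(s,285,160,385,260,6,"s_stand.png")
crop(t,395,130,510,245,5,"t_cab.png"); crop(s,55,140,185,275,5-1,"s_cab.png")
E
```

```text
(no output)
```

View pics/t_stand.png

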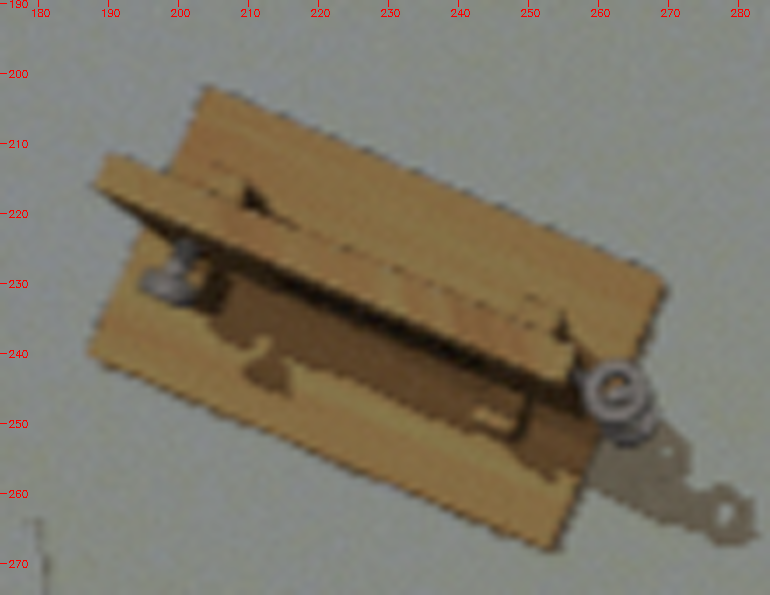

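View pics/s_stand.png

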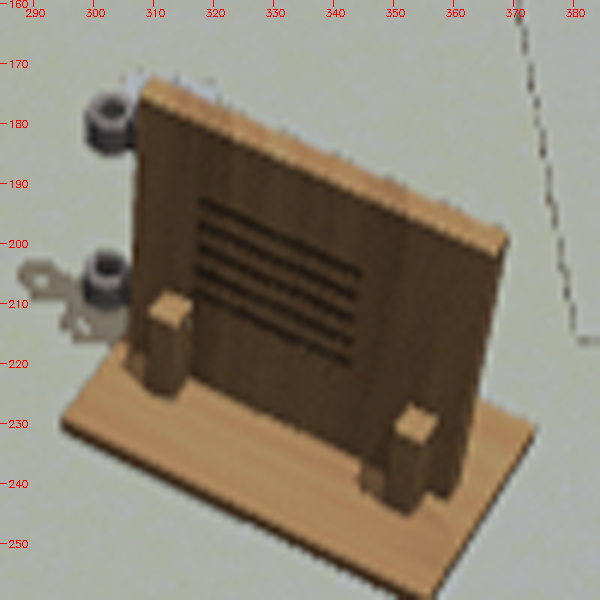

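View pics/t_cab.png

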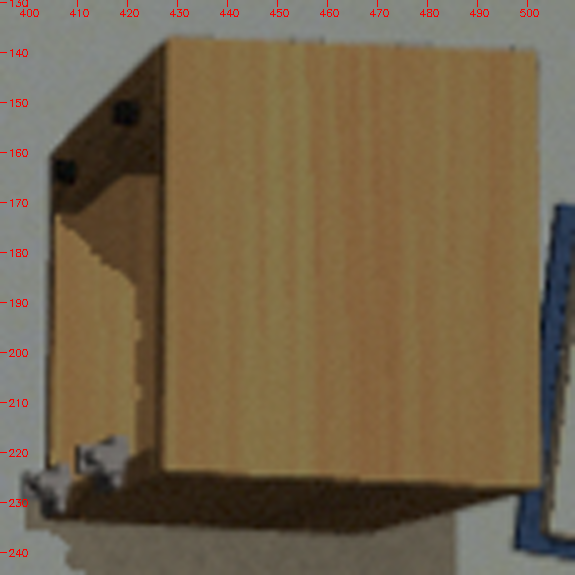

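View pics/s_cab.png

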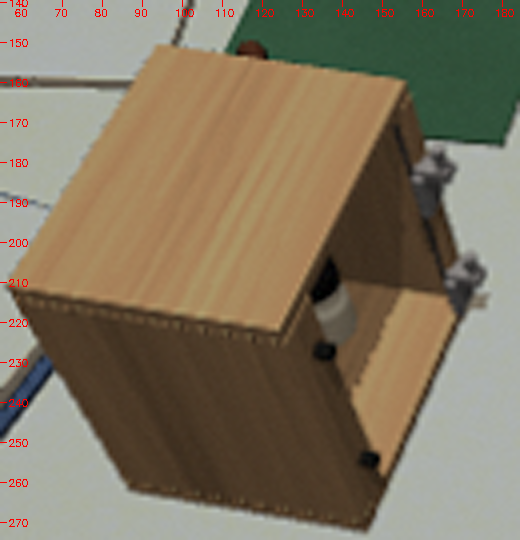

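```bash
cat > fit.py <<'E'
from h import *
import pickle
from scipy.optimize import least_squares
t,s=pickle.load(open("c0.pkl","rb"))
def T(p,X):
    c,n=np.cos(p[2]),np.sin(p[2]);X=np.array(X,float)/1000
    return np.c_[c*X[:,0]-n*X[:,1]+p[0],n*X[:,0]+c*X[:,1]+p[1],X[:,2]+p[3]]
def fit(P,p0,name,freez=True):
    def f(p):
        e=[]
        for c,L in P: e.append(proj(c,T(p,[a for a,_ in L]))-np.array([b for _,b in L]))
        return np.vstack(e).ravel()
    q=least_squares(f,p0,loss="soft_l1"); print(name,np.round(q.x[:2],4),np.degrees(q.x[2]).round(2),"z",q.x[3].round(4)); print(f(q.x).reshape(-1,2).round(1).tolist()); return q.x
cab=[(t,[((90,75,200),(427.5,137.5)),((90,-75,200),(501.5,140)),((-90,-75,200),(502.3,226.5)),((-90,75,200),(426.7,223)),((90,75,0),(404.5,160.5))]),
(s,[((90,-75,200),(58.2,211.5)),((-90,-75,200),(93.7,151)),((-90,75,200),(156,160)),((90,75,200),(125,223)),((90,75,0),(147.5,272.5)),((90,-75,0),(88.5,262.5))])]
st=[(t,[((85,-50,12),(204.6,202.1)),((-85,-50,12),(270,230.7)),((-85,50,12),(254.7,268.6)),((85,50,12),(187.9,240.3))]),
(s,[((-85,-50,12),(295.3,230.3)),((85,-50,12),(357.5,258.3)),((85,50,12),(374.2,231.7))])]
do=[(t,[((75,-6,160),(190.7,211.9)),((75,6,160),(188.3,216.4)),((-75,-6,160),(257.1,239.6)),((-75,6,160),(255,244.6)),((-89,0,138),(263.1,245.4))]),
(s,[((-75,6,160),(310,172.5)),((75,6,160),(369.3,198.7)),((-75,-6,160),(308,176.7)),((75,-6,160),(368,202.5)),((-89,0,138),(303.3,177.8)),((-89,0,40),(302.7,204.2))])]
if __name__=="__main__":
    C=fit(cab,[.5,-.3,0,0],"cab"); S=fit(st,[.5,.1,1.2,0],"stand"); D=fit(do,[.5,.1,1.2,0.012],"door")
    seat=T(C,[(-83,91,44),(-83,91,142)]); print(seat)
    pickle.dump((C,S,D),open("p0.pkl","wb"))
    for n,p in (("bottle",(130,205)),("jar",(327,150)),("pot",(262,138))): print(n,atz(t,p,.05))
    print("seat px",proj(t,seat),proj(s,seat))
    print("pintop px",proj(t,seat+[0,0,.016]),proj(s,seat+[0,0,.016]))
E
python3 fit.py
```

```text
cab [ 0.6243 -0.2752] -3.67 z -0.0026
[[-0.9, -0.3], [-0.8, -0.1], [-0.3, 0.9], [-0.5, 1.3], [-1.1, 0.3], [-2.5, -0.0], [-0.3, -0.3], [-0.1, -0.2], [-0.5, -0.5], [-0.7, 0.8], [-1.5, 0.6]]
stand [0.5451 0.2208] 65.94 z -0.0067
[[-0.5, 0.3], [-0.3, -0.9], [-1.6, 0.2], [-1.1, 0.6], [-1.5, -0.3], [-2.4, 1.9], [-0.9, -0.6]]
door [0.5438 0.2179] 65.86 z 0.0086
[[-1.0, -0.5], [-1.0, 0.3], [-0.4, -0.1], [-0.6, 0.3], [-0.9, 0.3], [-0.5, 0.0], [-0.2, 0.1], [-1.1, -0.9], [-1.3, -0.0], [-0.6, 0.4], [-0.9, 0.5]]
[[ 0.54730727 -0.17910324  0.04139375]
 [ 0.54730727 -0.17910324  0.13939375]]
bottle [0.61540024 0.43969642 0.05      ]
jar [ 0.73600955 -0.01568824  0.05      ]
pot [0.76797181 0.13590391 0.05      ]
seat px [[400.21608953 228.98969289]
 [410.91550061 223.91608046]] [[174.35601414 206.32671501]
 [166.65441879 180.18129283]]
pintop px [[401.84123856 228.21877528]
 [412.84696423 223.00065003]] [[173.16731269 202.28530416]
 [165.29463564 175.57459277]]
```

```bash
sed -i 's/np.array(\[b for _,b in L\])/(np.array([b for _,b in L])-.5)/' fit.py; python3 fit.py
```

```text
cab [ 0.625  -0.2744] -3.73 z -0.0002
[[-0.4, -0.5], [-0.2, -0.2], [0.2, 1.0], [-0.1, 1.2], [-0.7, 0.2], [-2.2, 0.0], [0.2, -0.3], [0.5, -0.2], [-0.0, -0.4], [-0.2, 1.1], [-1.1, 0.8]]
stand [0.546 0.221] 66.02 z -0.0034
[[-0.3, 0.2], [0.1, -1.0], [-1.2, 0.2], [-0.9, 0.7], [-1.0, -0.2], [-1.6, 2.0], [-0.2, -0.6]]
door [0.5447 0.2177] 65.86 z 0.0112
[[-0.6, -0.6], [-0.6, 0.3], [0.1, -0.1], [-0.1, 0.3], [-0.4, 0.3], [-0.1, -0.0], [0.3, 0.1], [-0.7, -0.9], [-0.8, -0.0], [-0.2, 0.4], [-0.5, 0.5]]
[[ 0.54813401 -0.17818985  0.04377167]
 [ 0.54813401 -0.17818985  0.14177167]]
bottle [0.61540024 0.43969642 0.05      ]
jar [ 0.73600955 -0.01568824  0.05      ]
pot [0.76797181 0.13590391 0.05      ]
seat px [[400.03793266 228.52822304]
 [410.74339718 223.40300388]] [[174.44849468 206.02416336]
 [166.73638271 179.80260042]]
pintop px [[401.66376825 227.74957713]
 [412.67633927 222.47807481]] [[173.25831392 201.97145775]
 [165.37451268 175.18172804]]
```

The crops show the oak door with vents, knuckles on its -y-world end (top 263,245) and its knob towards the robot. The pins stand on the cabinet at top (405,225) and (415,221). Now I move over the door.

```bash
python3 -m crank '[[-1,[0.41,0.22,-0.04],[0,0,0]],[-1,[0.41,0.22,-0.04],[0,0,0]],[-1,[0.41,0.22,-0.04],[0,0,0]],[-1,[0.41,0.22,-0.04],[0,0,0]],[-1,[0.41,0.22,-0.04],[0,0,0]],[-1,[0.41,0.22,-0.04],[0,0,0]],[-1,[0.41,0.22,-0.04],[0,0,0]],[-1,[0.41,0.22,-0.04],[0,0,0]]]'
python3 -m crank '[[-1,[0.41,0.22,-0.04],[0,0,0]],[-1,[0.41,0.22,-0.04],[0,0,0]],[-1,[0,0,0],[0,0,0.18]],[-1,[0,0,0],[0,0,0.18]],[-1,[0,0,0],[0,0,0.18]],[-1,[0,0,0],[0,0,0.18]],[-1,[0,0,0],[0,0,0.18]],[-1,[0,0,0],[0,0,0.18]]]'
python3 -m crank '[[-1,[0,0,0],[0,0,0.18]],[-1,[0,0,0],[0,0,0.18]],[-1,[0,0,0],[0,0,0.18]],[-1,[0,0,0],[0,0,0.18]],[-1,[0,0,0],[0,0,0.18]],[-1,[0,0,0],[0,0,0.03]],[-1,[0,0,0],[0,0,0]],[-1,[0,0,0],[0,0,0]]]'
python3 - <<'E'
from h import *
import pickle
c=r.capture("wrist");cv2.imwrite("pics/w1.png",c["img"]);pickle.dump(c,open("w1.pkl","wb"))
C,S,D=pickle.load(open("p0.pkl","rb"))
from fit import T
s=r.sense();print(s["joints"],s["tcp_pos"],s["ee_rot"])
print(proj(c,T(D,[(75,-6,160),(75,6,160),(-75,-6,160),(-75,6,160),(-89,0,138)])).round(1))
t=pickle.load(open("c0.pkl","rb"))[0]
print("purple",atz(t,(310,318),.17),atz(t,(378,287),.17))
E
```

```text
time_s: 1.05
tcp_pos: [0.4808, 0.279, 0.2549]
ee_rot: [[0.917, -0.399, 0.0], [-0.399, -0.917, 0.0], [0.0, -0.0, -1.0]]
wrist_force: [0.3, -0.0, 0.1]
gripper_width: 0.998
time_s: 1.85
tcp_pos: [0.5375, 0.2074, 0.2624]
ee_rot: [[0.301, -0.954, -0.0], [-0.954, -0.301, -0.0], [0.0, 0.0, -1.0]]
wrist_force: [-0.8, 0.2, 0.6]
gripper_width: 1.0
time_s: 2.65
tcp_pos: [0.5375, 0.2076, 0.2625]
ee_rot: [[-0.405, -0.914, -0.0], [-0.914, 0.405, -0.0], [0.0, 0.0, -1.0]]
wrist_force: [0.3, -0.8, 0.5]
gripper_width: 1.0
[ 3.72114445e+01  1.58288306e+01 -2.84931806e+00 -6.45867153e-04
 -7.13231380e+01 -6.11069643e+01] [0.53757985 0.20756805 0.2625336 ] [[-4.05073397e-01 -9.14284169e-01 -2.43436718e-05]
 [-9.14284169e-01  4.05073398e-01 -5.07671330e-06]
 [ 1.45025324e-05  2.02005923e-05 -1.00000000e+00]]
[[271.3 295.6]
 [283.8 295.6]
 [270.7 136. ]
 [285.3 136.1]
 [278.2 118.5]]
purple [0.35848562 0.04243874 0.17      ] [ 0.41679433 -0.09709771  0.17      ]
```

View pics/w1.png

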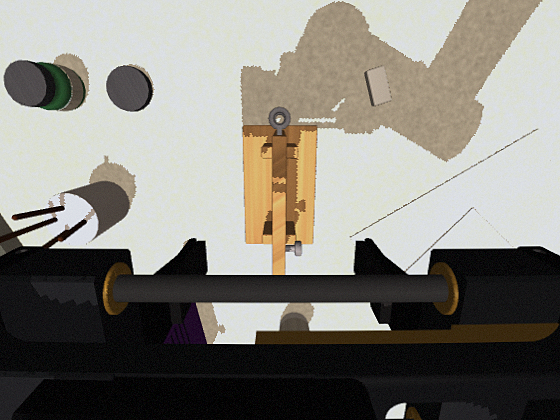

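Run:
```python
from h import *
import pickle
c=pickle.load(open("w1.pkl","rb")); crop(c,235,100,335,260,5-1,"w1c.png")
```

```text
(no output)
```

View pics/w1c.png

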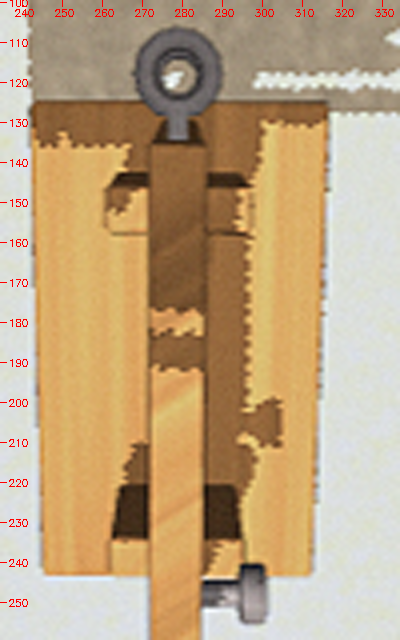

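Crop: the door's top edge runs vertically at cols 271–285 with the knuckle at (278.5,118), so yaw is right and the tool is about 2 mm off. Descend and grip.

```bash
python3 -m crank '[[-1,[0,-0.02,0.3],[0,0,0]],[-1,[0,0,0.3],[0,0,0]],[-1,[0,0,0.3],[0,0,0]],[-1,[0,0,0.26],[0,0,0]],[-1,[0,0,0],[0,0,0]],[1,[0,0,0],[0,0,0]],[1,[0,0,0],[0,0,0]],[1,[0,0,0],[0,0,0]]]'
python3 -m crank '[[1,[0,0,0],[0,0,0]],[1,[0,0,0],[0,0,0]],[1,[0,0,0],[0,0,0]],[1,[0,0,0],[0,0,0]],[1,[0,0,0],[0,0,0]],[1,[0,0,0],[0,0,0]]]'
python3 -m crank '[[1,[0,0,-0.1],[0,0,0]],[1,[0,0,-0.1],[0,0,0]],[1,[0,0,-0.1],[0,0,0]],[1,[0,0,-0.1],[0,0,0]],[1,[0,0,-0.2],[0,0,0]],[1,[0,0,-0.2],[0,0,0]],[1,[0,0,-0.2],[0,0,0]],[1,[0,0,0],[0,0,0]]]'
python3 - <<'E'
from h import *
import pickle
c=r.capture("wrist");cv2.imwrite("pics/w2.png",c["img"]);pickle.dump(c,open("w2.pkl","wb"))
t=r.capture("top"); s=r.capture("scene"); pickle.dump((t,s),open("c2.pkl","wb"))
cv2.imwrite("pics/s2.png",s["img"])
print(r.sense()["moment"])
E
```

```text
time_s: 3.5
tcp_pos: [0.5403, 0.2073, 0.1484]
ee_rot: [[-0.406, -0.914, 0.003], [-0.914, 0.406, 0.002], [-0.003, -0.002, -1.0]]
wrist_force: [-0.5, 0.1, -0.8]
gripper_width: 0.807
time_s: 4.1
tcp_pos: [0.5394, 0.2067, 0.1465]
ee_rot: [[-0.407, -0.914, -0.0], [-0.914, 0.407, -0.0], [0.0, 0.0, -1.0]]
wrist_force: [0.6, 0.4, -0.6]
gripper_width: 0.265
time_s: 4.9
tcp_pos: [0.541, 0.2075, 0.2503]
ee_rot: [[-0.406, -0.914, 0.007], [-0.914, 0.406, 0.004], [-0.006, -0.005, -1.0]]
wrist_force: [0.2, 0.2, -2.7]
gripper_width: 0.135
[ 0.03344333 -0.01679405 -0.01020293]
```

View pics/w2.png

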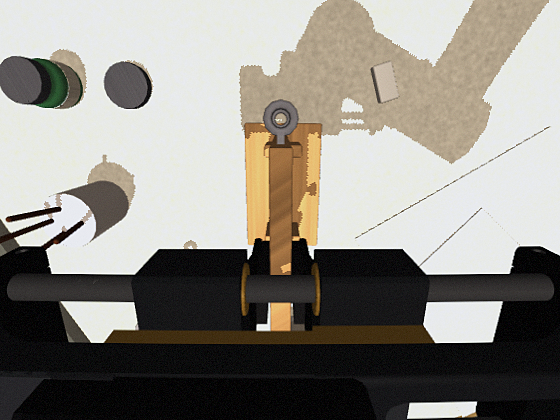

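View pics/s2.png

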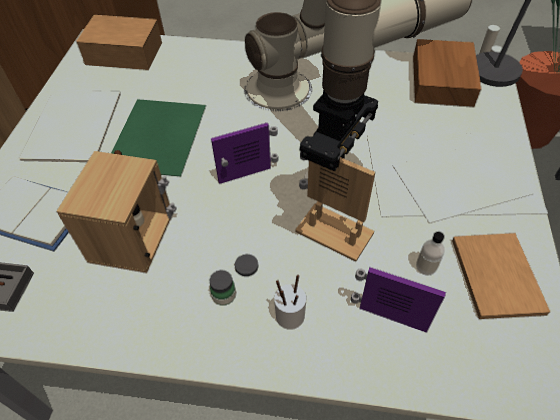

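Picture: the door is gripped and clear of the posts (scene 340,185), upper knuckle at wrist (281,118). Turn to the open yaw and move in front of the cabinet.

```bash
python3 -m crank '[[1,[0,0,0],[0,0,-0.15]],[1,[0,0,0],[0,0,-0.15]],[1,[0,0,0],[0,0,-0.15]],[1,[0.15,-0.02,0],[0,0,0]],[1,[0.3,-0.04,0],[0,0,0]],[1,[0.4,-0.06,0],[0,0,0]],[1,[0.4,-0.06,0],[0,0,0]],[1,[0.4,-0.06,0],[0,0,0]]]'
python3 -m crank '[[1,[0.35,-0.04,0],[0,0,0]],[1,[0.25,-0.03,0],[0,0,0]],[1,[0.15,-0.01,0],[0,0,0]],[1,[0.08,0,0],[0,0,0]],[1,[0,0,0],[0,0,0]],[1,[0,0,0],[0,0,0]],[1,[0,0,0],[0,0,0]]]'
python3 - <<'E'
from h import *
import pickle
c=r.capture("wrist");cv2.imwrite("pics/w3.png",c["img"]);t=r.capture("top"); s=r.capture("scene"); pickle.dump((c,t,s,r.sense()),open("c3.pkl","wb"))
cv2.imwrite("pics/s3.png",s["img"])
print(r.sense())
crop(t,330,180,430,260,7,"t3.png");crop(s,140,140,240,260,5,"s3c.png");crop(c,220,20,340,230,3,"w3c.png")
E
```

```text
time_s: 5.85
tcp_pos: [0.5517, 0.0384, 0.2454]
ee_rot: [[-0.067, -0.998, -0.002], [-0.998, 0.067, -0.001], [0.001, 0.002, -1.0]]
wrist_force: [0.1, -0.4, -2.8]
gripper_width: 0.133
time_s: 6.55
tcp_pos: [0.5553, -0.0418, 0.2465]
ee_rot: [[-0.064, -0.998, 0.0], [-0.998, 0.064, 0.0], [-0.0, -0.0, -1.0]]
wrist_force: [0.6, 0.4, -2.7]
gripper_width: 0.137
{'time_s': 6.7, 'joints': array([ 1.23495661e+01,  1.44468587e+01, -7.05139521e+00, -5.13394947e-03,
       -6.84944542e+01, -1.60166693e+01]), 'joint_velocities': array([-0.20340089,  0.02461389, -0.04509315,  0.12520252,  0.13042859,
        0.08846476]), 'effort': array([-2.64759402e-02, -3.38225555e+01,  1.99232107e+01,  4.63917777e+00,
        2.00266892e-02, -1.44235571e-03]), 'tcp_pos': array([ 0.55524993, -0.04199172,  0.24658397]), 'ee_rot': array([[-6.39921064e-02, -9.97950399e-01,  1.06493716e-04],
       [-9.97950398e-01,  6.39921179e-02,  1.08656877e-04],
       [-1.15248933e-04, -9.93222636e-05, -9.99999988e-01]]), 'wrist_force': array([ 0.36718959, -1.34708704, -2.84651884]), 'moment': array([ 0.01295703, -0.05543281, -0.02716865]), 'gripper_width': 0.13142738165577142}
```

View pics/w3.png

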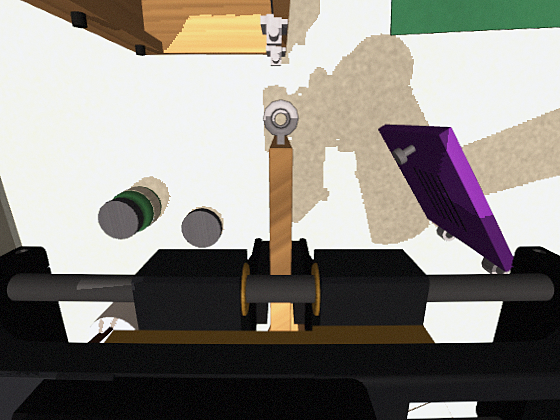

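View pics/t3.png

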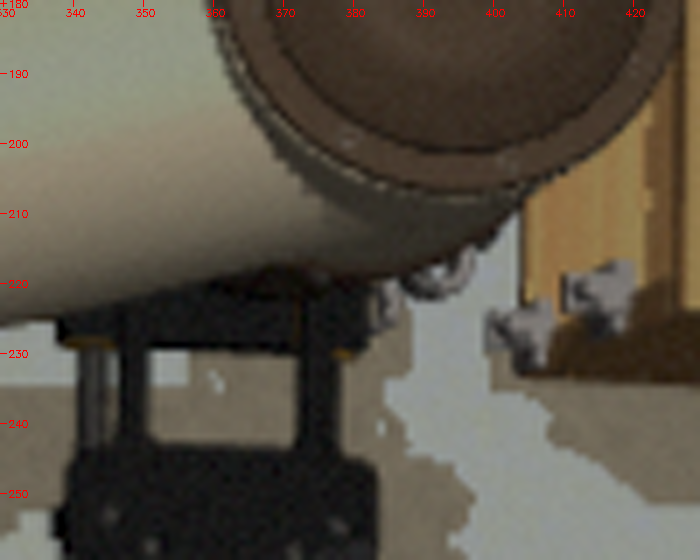

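View pics/s3c.png

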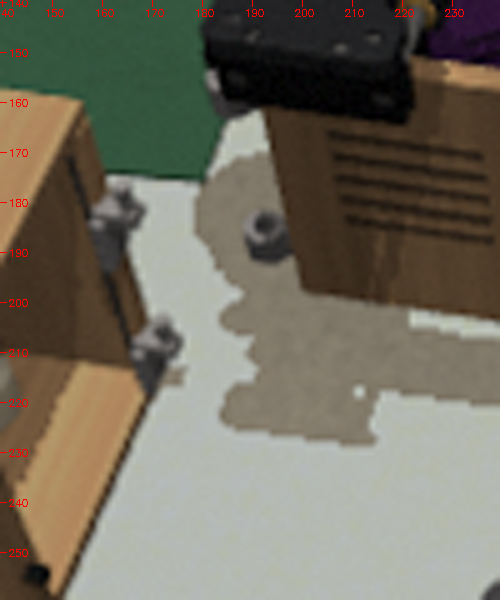

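View pics/w3c.png

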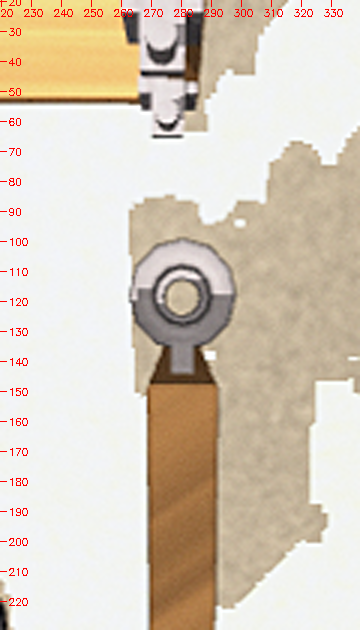

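Run:
```python
from h import *
import pickle
c,t,s,_=pickle.load(open("c3.pkl","rb"))
crop(c,240,0,310,75,8,"w3p.png");crop(t,395,210,425,236,20,"t3p.png",5);crop(s,150,165,185,220,12-2,"s3p.png",5)
C,S,D=pickle.load(open("p0.pkl","rb"))
from fit import T
P=T(C,[(-83,91,44),(-83,91,60),(-83,91,142),(-83,91,158)])
for k in (c,t,s): print(proj(k,P).round(1).tolist())
```

```text
[[279.2, 63.5], [279.1, 60.9], [278.9, 41.9], [278.8, 36.6]]
[[400.0, 228.5], [401.7, 227.7], [410.7, 223.4], [412.7, 222.5]]
[[174.4, 206.0], [173.3, 202.0], [166.7, 179.8], [165.4, 175.2]]
```

View pics/w3p.png

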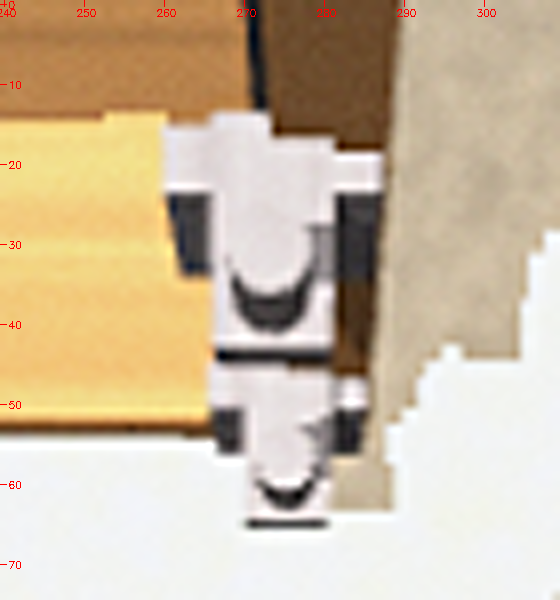

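View pics/t3p.png

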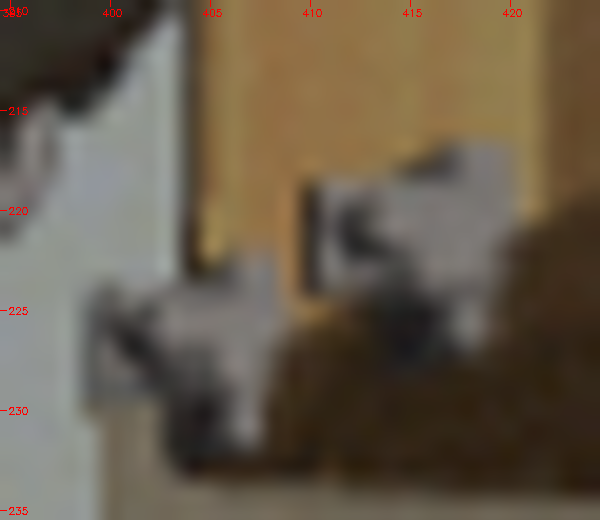

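View pics/s3p.png

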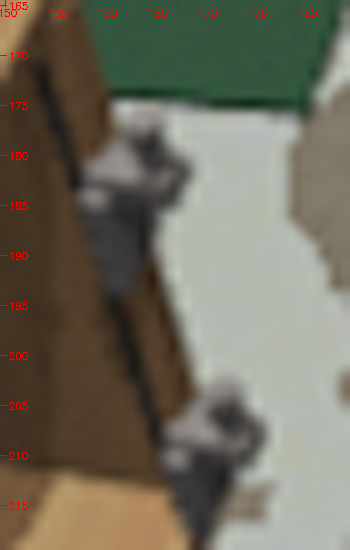

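```bash
cat > f3.py <<'E'
from fit import *
c,t,s,st=pickle.load(open("c3.pkl","rb")); C=pickle.load(open("p0.pkl","rb"))[0]
P=[(c,[((-89,0,138),(280.7,118.8)),((-75,6,160),(291.8,148)),((-75,-6,160),(269.2,148))]),(s,[((-89,0,40),(193.6,184.4)),((-75,-6,0),(200,198.4))])]
p0=[.556,-.03,np.radians(86.3),.1]
D=fit(P,p0,"door all"); 
D2=fit([P[0]],p0,"door wrist")
z=st["tcp_pos"][2]; print("tcp-doorbottom",z-D[3],z-D2[3])
kn=T(D,[(-89,0,120)])[0]; kn2=T(D2,[(-89,0,120)])[0]; print("knuckle",kn,kn2,"rel tcp",(kn-st["tcp_pos"]),(kn2-st["tcp_pos"]))
cy=np.array([-np.sin(C[2]),np.cos(C[2])])
for p,zz in (((273.6,42.6),.142),((275.2,64.0),.044)):
    q=atz(c,p,zz)[:2]-.005*cy; nom=T(C,[(-83,91,44)])[0,:2]; d=q-nom
    cx=np.array([np.cos(C[2]),np.sin(C[2])]); print("pin",q,"off cab x,y mm",1000*d@cx,1000*d@cy)
E
python3 f3.py
```

```text
door all [ 0.557  -0.0296] 86.04 z 0.0976
[[0.0, 0.2], [0.8, 0.1], [-0.6, -0.1], [-1.3, 0.4], [-0.3, 0.2]]
door wrist [ 0.557  -0.0294] 86.08 z 0.0949
[[-0.1, 0.5], [0.6, -0.1], [-0.5, -0.3]]
tcp-doorbottom 0.14898750363387483 0.15167250614680178
knuckle [ 0.55088948 -0.11834707  0.21759647] [ 0.55094935 -0.11821801  0.21491147] rel tcp [-0.00436044 -0.07635535 -0.0289875 ] [-0.00430057 -0.07622628 -0.03167251]
pin [ 0.55206277 -0.18286905] off cab x,y mm 4.224524320795905 -4.414006995868728
pin [ 0.55227384 -0.18296023] off cab x,y mm 4.4410797303409355 -4.491275908733429
```

Fits show the fingers had not finished closing when I lifted: the door slid down about 14 mm and hangs on the fingertips by only ~10 mm. I'll set it back into the stand and regrip deeper. (The pins appear about +4.3 mm in x and -4.4 mm in y off their marks.)

```bash
python3 -m crank '[[1,[-0.12,0.02,0],[0,0,0]],[1,[-0.3,0.04,0],[0,0,0]],[1,[-0.4,0.05,0],[0,0,0]],[1,[-0.45,0.06,0],[0,0,0]],[1,[-0.45,0.06,0],[0,0,0]],[1,[-0.4,0.05,0],[0,0,0]],[1,[-0.25,0.03,0],[0,0,0]],[1,[-0.1,0.01,0],[0,0,0]]]'
python3 -m crank '[[1,[0,0,0],[0,0,0.15]],[1,[0,0,0],[0,0,0.15]],[1,[0,0,0],[0,0,0.15]],[1,[0,0,0],[0,0,0]],[1,[0,0,0],[0,0,0]],[1,[0,0,0],[0,0,0]]]'
python3 - <<'E'
from fit import *
c=r.capture("wrist");s=r.capture("scene");pickle.dump((c,s),open("c4.pkl","wb"))
crop(c,220,95,350,260,4,"w4c.png");crop(s,290,140,390,260,5,"s4c.png")
print(r.sense()["tcp_pos"],r.sense()["ee_rot"][:,0])
S=pickle.load(open("p0.pkl","rb"))[1];S[3]=0
print(proj(c,T(S,[(-85,0,12),(-48,7.5,67),(-48,-7.5,67),(-62,7.5,67),(-62,-7.5,67)])).round(1))
E
```

```text
time_s: 7.5
tcp_pos: [0.5387, 0.2091, 0.2464]
ee_rot: [[-0.062, -0.998, 0.0], [-0.998, 0.062, 0.001], [-0.001, -0.0, -1.0]]
wrist_force: [0.1, -0.9, -3.2]
gripper_width: 0.133
time_s: 8.1
tcp_pos: [0.5393, 0.2056, 0.2466]
ee_rot: [[-0.405, -0.914, -0.0], [-0.914, 0.405, -0.0], [0.0, 0.0, -1.0]]
wrist_force: [-0.1, 1.1, -3.8]
gripper_width: 0.13
[0.53932989 0.20566686 0.24655476] [-4.05776676e-01 -9.13972257e-01  6.04007971e-05]
[[280.5 125.9]
 [287.1 160.5]
 [273.9 160.5]
 [287.2 148. ]
 [273.8 148. ]]
```

View pics/w4c.png

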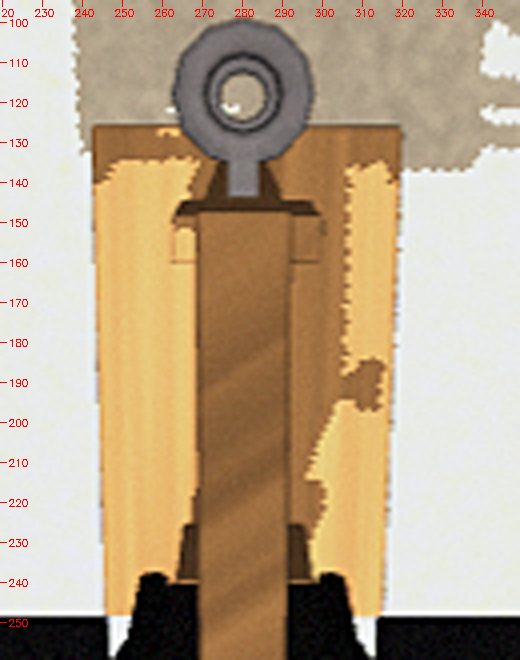

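View pics/s4c.png

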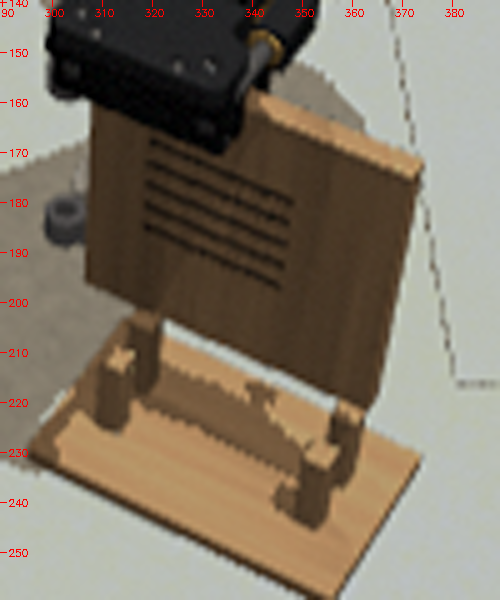

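Crop: posts are symmetric about col 280–281 and the door about col 280, so it is aligned over the slot. Lower.

```bash
python3 -m crank '[[1,[0,0,0.1],[0,0,0]],[1,[0,0,0.1],[0,0,0]],[1,[0,0,0.1],[0,0,0]],[1,[0,0,0.08],[0,0,0]],[1,[0,0,0.04],[0,0,0]],[1,[0,0,0],[0,0,0]],[1,[0,0,0],[0,0,0]]]'
python3 -m crank '[[1,[0,0,0.1],[0,0,0]],[1,[0,0,0.1],[0,0,0]],[1,[0,0,0.1],[0,0,0]],[1,[0,0,0.06],[0,0,0]],[1,[0,0,0],[0,0,0]],[1,[0,0,0],[0,0,0]]]'
python3 - <<'E'
from h import *
s=r.capture("scene");crop(s,290,140,390,260,5,"s5c.png")
E
```

```text
time_s: 8.9
tcp_pos: [0.5396, 0.2059, 0.2048]
ee_rot: [[-0.406, -0.914, 0.001], [-0.914, 0.406, 0.0], [-0.0, -0.001, -1.0]]
wrist_force: [-0.4, 0.2, -3.2]
gripper_width: 0.135
time_s: 9.5
tcp_pos: [0.5395, 0.2058, 0.1685]
ee_rot: [[-0.406, -0.914, 0.0], [-0.914, 0.406, -0.0], [0.0, -0.0, -1.0]]
wrist_force: [0.5, -0.4, -3.2]
gripper_width: 0.135
```

View pics/s5c.png

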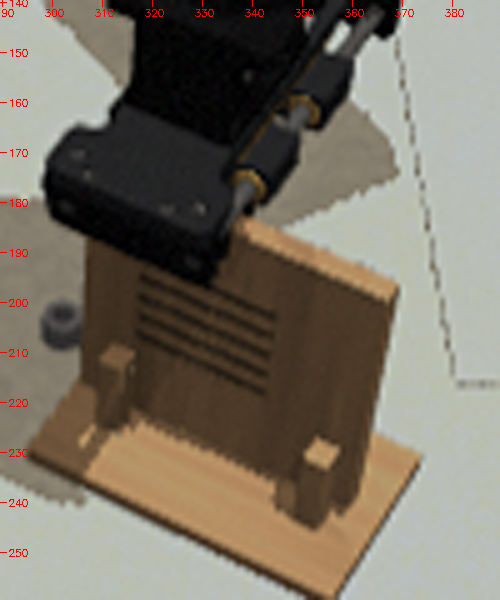

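```bash
python3 -m crank '[[1,[0,0,0.03],[0,0,0]],[1,[0,0,0.03],[0,0,0]],[1,[0,0,0.02],[0,0,0]],[1,[0,0,0],[0,0,0]]]'
python3 -m crank '[[0.3,[0,0,0],[0,0,0]],[0.3,[0,0,0],[0,0,0]],[0.3,[0,0,0],[0,0,0]],[0.3,[0,0,0],[0,0,0]],[0.3,[0,0,0.1],[0,0,0]],[0.3,[0,0,0.08],[0,0,0]],[0.3,[0,0,0],[0,0,0]]]'
```

```text
time_s: 9.95
tcp_pos: [0.5393, 0.2057, 0.1603]
ee_rot: [[-0.406, -0.914, -0.0], [-0.914, 0.406, -0.0], [0.0, 0.0, -1.0]]
wrist_force: [0.1, 0.3, -2.4]
gripper_width: 0.137
time_s: 10.65
tcp_pos: [0.5382, 0.2051, 0.1405]
ee_rot: [[-0.407, -0.913, -0.003], [-0.913, 0.407, -0.002], [0.003, 0.002, -1.0]]
wrist_force: [0.8, -0.2, -0.2]
gripper_width: 0.35
```

```bash
python3 -m crank '[[1,[0,0,0],[0,0,0]],[1,[0,0,0],[0,0,0]],[1,[0,0,0],[0,0,0]],[1,[0,0,0],[0,0,0]],[1,[0,0,0],[0,0,0]],[1,[0,0,0],[0,0,0]],[1,[0,0,0],[0,0,0]],[1,[0,0,0],[0,0,0]]]'
python3 -m crank '[[1,[0,0,-0.02],[0,0,0]],[1,[0,0,-0.1],[0,0,0]],[1,[0,0,-0.2],[0,0,0]],[1,[0,0,-0.2],[0,0,0]],[1,[0,0,-0.18],[0,0,0]],[1,[0,0,-0.1],[0,0,0]],[1,[0,0,0],[0,0,0]]]'
```

```text
time_s: 11.45
tcp_pos: [0.5395, 0.2059, 0.1428]
ee_rot: [[-0.406, -0.914, 0.001], [-0.914, 0.406, 0.0], [-0.0, -0.0, -1.0]]
wrist_force: [-0.3, -0.3, 1.2]
gripper_width: 0.136
time_s: 12.15
tcp_pos: [0.5399, 0.2061, 0.2241]
ee_rot: [[-0.406, -0.914, 0.003], [-0.914, 0.406, 0.002], [-0.003, -0.002, -1.0]]
wrist_force: [-0.4, 1.0, -3.5]
gripper_width: 0.134
```

Held firmly now (-3.5 N, no slip). Back to the pre-hang position.

```bash
python3 -m crank '[[1,[0,0,0],[0,0,-0.15]],[1,[0,0,0],[0,0,-0.15]],[1,[0,0,0],[0,0,-0.15]],[1,[0.15,-0.02,0],[0,0,0]],[1,[0.3,-0.04,0],[0,0,0]],[1,[0.4,-0.06,0],[0,0,0]],[1,[0.45,-0.06,0],[0,0,0]],[1,[0.45,-0.06,0],[0,0,0]]]'
python3 -m crank '[[1,[0.4,-0.06,0],[0,0,0]],[1,[0.25,-0.03,0.05],[0,0,0]],[1,[0.15,-0.02,0.1],[0,0,0]],[1,[0.04,-0.01,0.1],[0,0,0]],[1,[0,0,0.1],[0,0,0]],[1,[0,0,0.05],[0,0,0]],[1,[0,0,0],[0,0,0]],[1,[0,0,0],[0,0,0]]]'
python3 - <<'E'
from h import *
import pickle
c=r.capture("wrist");t=r.capture("top"); s=r.capture("scene"); pickle.dump((c,t,s,r.sense()),open("c6.pkl","wb"))
cv2.imwrite("pics/w6.png",c["img"])
crop(t,360,180,430,245,8,"t6.png");crop(s,140,150,240,260,5,"s6c.png");crop(c,240,20,330,170,4,"w6c.png")
print(r.sense()["tcp_pos"],r.sense()["ee_rot"][:,0])
E
```

```text
time_s: 12.95
tcp_pos: [0.5509, 0.0275, 0.2216]
ee_rot: [[-0.066, -0.998, -0.002], [-0.998, 0.066, -0.0], [0.001, 0.002, -1.0]]
wrist_force: [0.6, -0.1, -2.6]
gripper_width: 0.136
time_s: 13.75
tcp_pos: [0.5587, -0.0541, 0.1826]
ee_rot: [[-0.064, -0.998, 0.0], [-0.998, 0.064, -0.0], [0.0, -0.0, -1.0]]
wrist_force: [0.5, -0.3, -3.8]
gripper_width: 0.137
[ 0.5588076  -0.05446851  0.18315112] [-6.42677892e-02 -9.97932661e-01 -2.33925560e-04]
```

View pics/w6c.png

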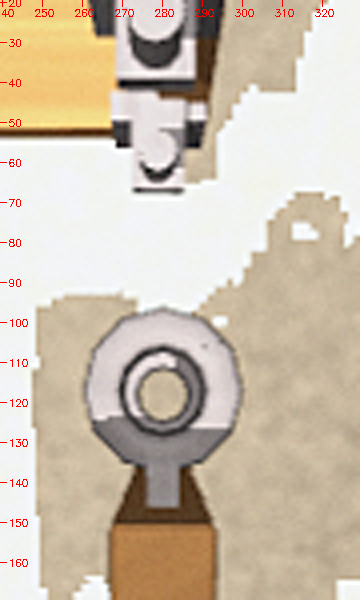

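View pics/t6.png

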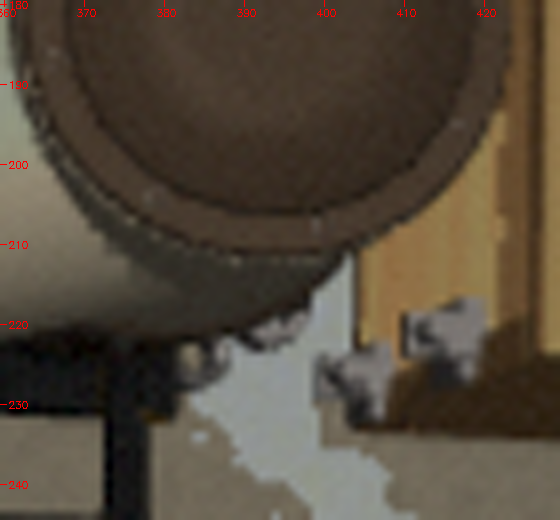

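View pics/s6c.png

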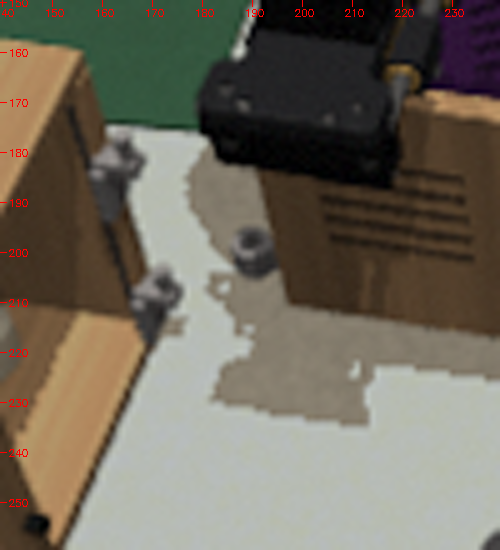

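```bash
cat > f6.py <<'E'
from fit import *
c,t,s,st=pickle.load(open("c6.pkl","rb")); C=pickle.load(open("p0.pkl","rb"))[0]
P=[(c,[((-89,0,138),(280.7,117.4)),((-75,6,160),(294.2,151)),((-75,-6,160),(267.2,151))]),(s,[((-89,0,40),(190.7,197.6)),((-75,-6,0),(198,210.5))])]
p0=[.556,-.03,np.radians(86.3),.05]
D=fit(P,p0,"door all"); D2=fit([P[0]],p0,"door wrist")
z=st["tcp_pos"][2]; print("tcp-doorbottom",z-D[3],z-D2[3])
# knuckle with assumed z
zk=z-.1305+.138
kn=atz(c,(280.3,116.9),zk); print("kn",kn, T(D,[(-89,0,120)])[0]); print("rel",kn-st["tcp_pos"])
cy=np.array([-np.sin(C[2]),np.cos(C[2])]);cx=np.array([np.cos(C[2]),np.sin(C[2])]); nom=T(C,[(-83,91,44)])[0,:2]
for p,zz in (((278.75,38.7),.142),((279.25,66.2),.044)):
    q=atz(c,p,zz)[:2]-.005*cy; d=q-nom
    print("pin",q,"off",1000*d@cx,1000*d@cy,"kn->pin",q-kn[:2])
E
python3 f6.py
```

```text
door all [ 0.5599 -0.0423] 86.43 z 0.0529
[[0.0, 0.6], [0.3, -0.1], [-0.2, -0.1], [-1.1, 0.1], [-1.1, 0.3]]
door wrist [ 0.56   -0.0424] 86.36 z 0.054
[[-0.0, 0.3], [0.3, -0.1], [-0.3, -0.1]]
tcp-doorbottom 0.13021655009365174 0.12913587653428657
kn [ 0.55430574 -0.13138637  0.19065112] [ 0.55436521 -0.1311129   0.17293457]
rel [-0.00450185 -0.07691786  0.0075    ]
pin [ 0.55195671 -0.18290059] off 4.120734972389366 -4.452368231971492 kn->pin [-0.00234904 -0.05151422]
pin [ 0.55193248 -0.18274711] off 4.086582515012731 -4.300789229130303 kn->pin [-0.00237327 -0.05136074]
```

The wrist crop shows both pins (upper arm centre col 279, front edge row 38.7; lower 279, row 66) and the bore at (280,117). The two estimates agree: bore to pin is (-2.4, -51.4) mm. Go level above the pins and look again.

```bash
python3 -m crank '[[1,[0,0,0.08],[0,0,0]],[1,[0.05,0,0],[0,0,0]],[1,[0.1,0,0],[0,0,0]],[1,[0.1,0,0],[0,0,0]],[1,[0.1,0,0],[0,0,0]],[1,[0.05,0,0],[0,0,0]],[1,[0,0,0],[0,0,0]],[1,[0,0,0],[0,0,0]]]'
python3 - <<'E'
from h import *
import pickle
c=r.capture("wrist");s=r.capture("scene"); pickle.dump((c,s,r.sense()),open("c7.pkl","wb"))
crop(s,140,150,240,260,5,"s7c.png");crop(c,240,40,320,170,5-1,"w7c.png")
print(r.sense()["tcp_pos"],r.sense()["ee_rot"][:,0],r.sense()["wrist_force"])
E
```

```text
time_s: 14.7
tcp_pos: [0.5558, -0.0952, 0.1746]
ee_rot: [[-0.066, -0.998, 0.0], [-0.998, 0.066, 0.0], [-0.0, -0.0, -1.0]]
wrist_force: [-0.2, -0.3, -2.4]
gripper_width: 0.134
[ 0.55584505 -0.09479449  0.17459887] [-6.50131373e-02 -9.97884402e-01 -1.10319102e-04] [ 0.18868316  0.43668787 -3.10598297]
```

View pics/w7c.png

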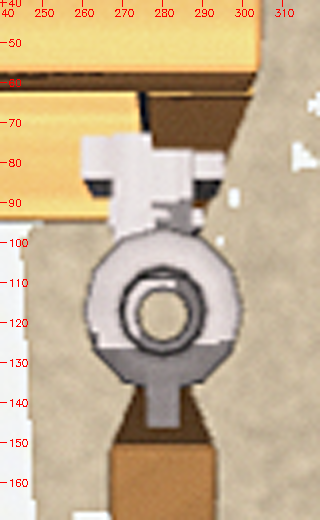

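View pics/s7c.png

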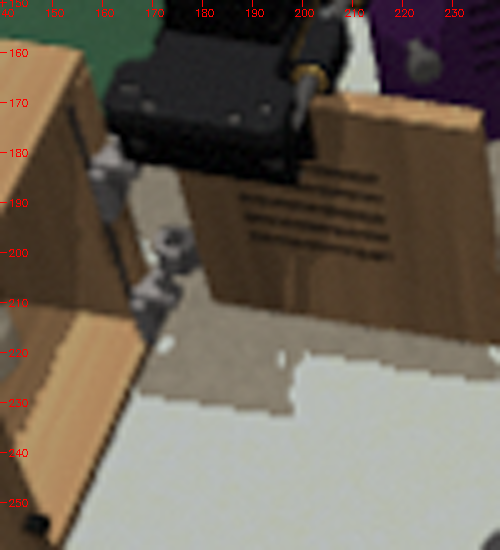

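```bash
python3 -m crank '[[1,[0.05,-0.015,0],[0,0,0]],[1,[0.06,0,0],[0,0,0]],[1,[0,0,0],[0,0,0]],[1,[0,0,0],[0,0,0]]]'
python3 - <<'E'
from h import *
import pickle
c=r.capture("wrist");s=r.capture("scene");t=r.capture("top"); pickle.dump((c,s,r.sense()),open("c8.pkl","wb"))
crop(s,140,150,220,230,7,"s8c.png");crop(c,250,70,320,150,7,"w8c.png")
print(r.sense()["tcp_pos"],r.sense()["ee_rot"][:,0],r.sense()["wrist_force"])
E
```

```text
time_s: 15.2
tcp_pos: [0.5565, -0.1062, 0.1745]
ee_rot: [[-0.066, -0.998, -0.0], [-0.998, 0.066, 0.0], [-0.0, 0.0, -1.0]]
wrist_force: [-0.7, 0.0, -3.5]
gripper_width: 0.133
[ 0.55654914 -0.10598325  0.1745447 ] [-6.51324783e-02 -9.97876625e-01 -3.74485657e-05] [ 0.38221234  0.57654249 -3.32846095]
```

View pics/w8c.png

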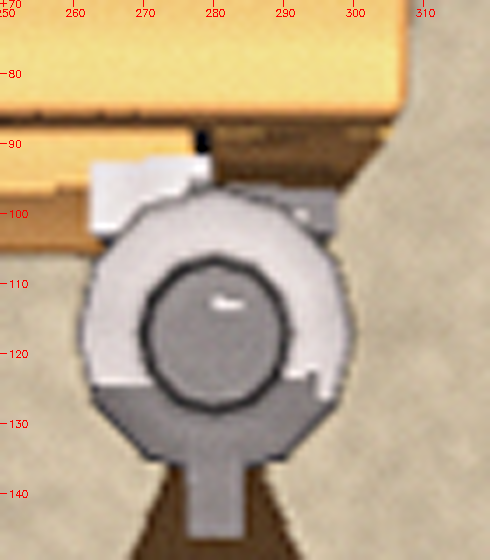

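View pics/s8c.png

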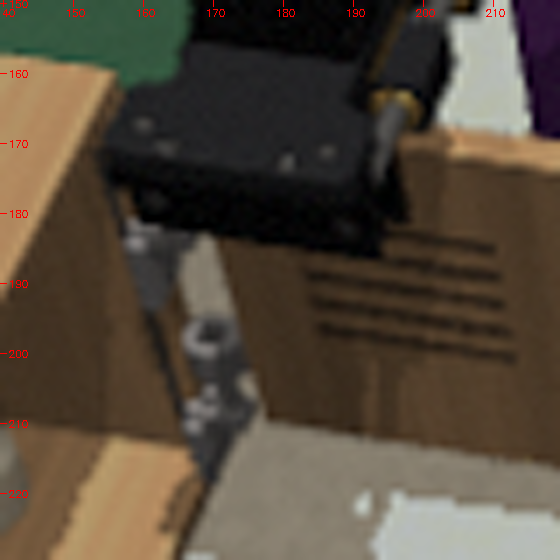

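The bore now shows steel all round (280,117): it is over the pin. Lower gently, feeling.

```bash
python3 -m crank '[[1,[0,0,0.02],[0,0,0]],[1,[0,0,0.02],[0,0,0]],[1,[0,0,0],[0,0,0]],[1,[0,0,0],[0,0,0]]]'
python3 -m crank '[[1,[0,0,0.015],[0,0,0]],[1,[0,0,0],[0,0,0]],[1,[0,0,0],[0,0,0]]]'
python3 -m crank '[[1,[0,0,0.01],[0,0,0]],[1,[0,0,0],[0,0,0]],[1,[0,0,0],[0,0,0]]]'
```

```text
time_s: 15.75
tcp_pos: [0.5565, -0.106, 0.1704]
ee_rot: [[-0.065, -0.998, -0.0], [-0.998, 0.065, -0.0], [0.0, 0.0, -1.0]]
wrist_force: [-0.6, -1.3, -2.9]
gripper_width: 0.139
time_s: 16.05
tcp_pos: [0.5565, -0.106, 0.169]
ee_rot: [[-0.065, -0.998, -0.0], [-0.998, 0.065, -0.0], [0.0, 0.0, -1.0]]
wrist_force: [-0.2, 0.3, -2.3]
gripper_width: 0.133
time_s: 16.35
tcp_pos: [0.5565, -0.1061, 0.168]
ee_rot: [[-0.065, -0.998, -0.0], [-0.998, 0.065, -0.0], [0.0, 0.0, -1.0]]
wrist_force: [0.3, -0.5, -2.7]
gripper_width: 0.141
```

```bash
for i in 1; do python3 -m crank '[[1,[0,0,0.01],[0,0,0]],[1,[0,0,0],[0,0,0]],[1,[0,0,0],[0,0,0]]]'; done
python3 -m crank '[[1,[0,0,0.01],[0,0,0]],[1,[0,0,0],[0,0,0]],[1,[0,0,0],[0,0,0]]]'
python3 - <<'E'
from h import *
c=r.capture("wrist");crop(c,250,70,320,150,7,"w9c.png");print(r.sense()["wrist_force"],r.sense()["moment"])
E
```

```text
time_s: 16.65
tcp_pos: [0.5565, -0.106, 0.167]
ee_rot: [[-0.065, -0.998, -0.0], [-0.998, 0.065, -0.0], [0.0, 0.0, -1.0]]
wrist_force: [0.2, -0.0, -3.3]
gripper_width: 0.135
time_s: 16.95
tcp_pos: [0.5565, -0.106, 0.166]
ee_rot: [[-0.065, -0.998, -0.0], [-0.998, 0.065, -0.0], [0.0, 0.0, -1.0]]
wrist_force: [0.6, -0.7, -3.3]
gripper_width: 0.132
[-0.19061966 -0.66191485 -3.41254231] [ 0.00311098 -0.0194649   0.01206412]
```

View pics/w9c.png

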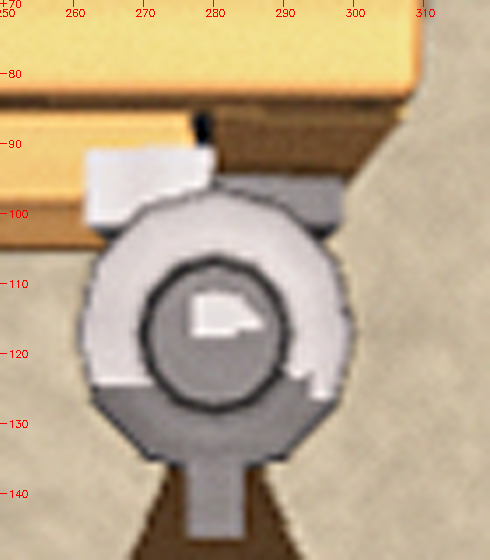

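No contact past pin-top height; continue.

```bash
python3 -m crank '[[1,[0,0,0.015],[0,0,0]],[1,[0,0,0],[0,0,0]],[1,[0,0,0],[0,0,0]]]'; python3 -m crank '[[1,[0,0,0.015],[0,0,0]],[1,[0,0,0],[0,0,0]],[1,[0,0,0],[0,0,0]]]'; python3 -m crank '[[1,[0,0,0.015],[0,0,0]],[1,[0,0,0],[0,0,0]],[1,[0,0,0],[0,0,0]]]'
python3 - <<'E'
from h import *
c=r.capture("wrist");s=r.capture("scene");crop(c,250,70,320,150,7,"w10c.png");print(r.sense()["wrist_force"],r.sense()["moment"]);crop(s,140,150,220,230,7,"s10c.png")
E
```

```text
time_s: 17.3
tcp_pos: [0.5565, -0.106, 0.1645]
ee_rot: [[-0.065, -0.998, -0.0], [-0.998, 0.065, -0.0], [0.0, 0.0, -1.0]]
wrist_force: [0.6, -0.1, -2.9]
gripper_width: 0.135
time_s: 17.6
tcp_pos: [0.5565, -0.106, 0.163]
ee_rot: [[-0.065, -0.998, -0.0], [-0.998, 0.065, -0.0], [0.0, 0.0, -1.0]]
wrist_force: [0.7, 0.6, -2.8]
gripper_width: 0.133
time_s: 17.9
tcp_pos: [0.5565, -0.106, 0.1615]
ee_rot: [[-0.065, -0.998, -0.0], [-0.998, 0.065, -0.0], [0.0, 0.0, -1.0]]
wrist_force: [0.5, 0.4, -3.3]
gripper_width: 0.137
[ 1.46089958  1.30212146 -2.44935984] [ 0.06423378 -0.06729933  0.00196785]
```

View pics/w10c.png

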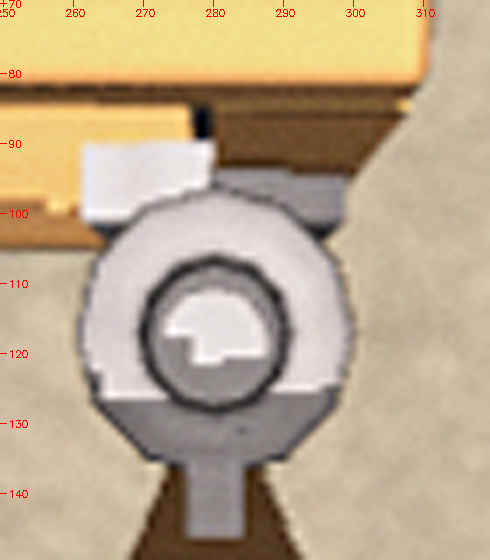

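View pics/s10c.png

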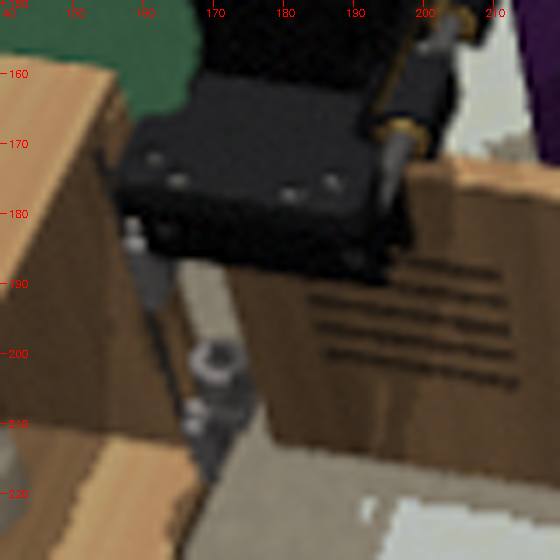

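The pin is visible inside the bore. Continue down to the seats.

```bash
python3 -m crank '[[1,[0,0,0.015],[0,0,0]],[1,[0,0,0.01],[0,0,0]],[1,[0,0,0],[0,0,0]]]'; python3 -m crank '[[1,[0,0,0.015],[0,0,0]],[1,[0,0,0.01],[0,0,0]],[1,[0,0,0],[0,0,0]]]'; python3 -m crank '[[1,[0,0,0.01],[0,0,0]],[1,[0,0,0.01],[0,0,0]],[1,[0,0,0],[0,0,0]],[1,[0,0,0],[0,0,0]]]'
```

```text
time_s: 18.3
tcp_pos: [0.5564, -0.106, 0.1588]
ee_rot: [[-0.065, -0.998, -0.0], [-0.998, 0.065, 0.0], [0.0, 0.0, -1.0]]
wrist_force: [0.2, -0.3, -3.7]
gripper_width: 0.133
time_s: 18.6
tcp_pos: [0.5564, -0.106, 0.1563]
ee_rot: [[-0.065, -0.998, -0.0], [-0.998, 0.065, 0.0], [0.0, 0.0, -1.0]]
wrist_force: [0.4, -0.5, -2.3]
gripper_width: 0.136
time_s: 19.0
tcp_pos: [0.5566, -0.106, 0.1545]
ee_rot: [[-0.065, -0.998, -0.0], [-0.998, 0.065, -0.0], [0.0, 0.0, -1.0]]
wrist_force: [-0.9, 0.1, -3.3]
gripper_width: 0.137
```

```bash
python3 -m crank '[[1,[0,0,0.008],[0,0,0]],[1,[0,0,0],[0,0,0]],[1,[0,0,0],[0,0,0]]]'; python3 -c "
from station import r
s=r.sense();print(s['wrist_force'],s['moment'])"
```

```text
time_s: 19.3
tcp_pos: [0.5565, -0.106, 0.1537]
ee_rot: [[-0.065, -0.998, -0.0], [-0.998, 0.065, -0.0], [0.0, 0.0, -1.0]]
wrist_force: [-0.8, -0.4, -3.1]
gripper_width: 0.137
[-0.84827461 -0.38648582 -3.08336376] [ 0.0430737  -0.06932521 -0.01056926]
```

```bash
python3 -m crank '[[1,[0,0,0.008],[0,0,0]],[1,[0,0,0],[0,0,0]],[1,[0,0,0],[0,0,0]]]'; python3 -m crank '[[1,[0,0,0.006],[0,0,0]],[1,[0,0,0],[0,0,0]],[1,[0,0,0],[0,0,0]]]'
```

```text
time_s: 19.6
tcp_pos: [0.5565, -0.106, 0.1529]
ee_rot: [[-0.065, -0.998, -0.0], [-0.998, 0.065, 0.0], [0.0, 0.0, -1.0]]
wrist_force: [-0.1, -0.9, -2.6]
gripper_width: 0.132
time_s: 19.9
tcp_pos: [0.5567, -0.106, 0.1526]
ee_rot: [[-0.065, -0.998, 0.0], [-0.998, 0.065, -0.0], [0.0, -0.0, -1.0]]
wrist_force: [0.5, 0.5, -1.0]
gripper_width: 0.133
```

```bash
python3 -m crank '[[1,[0,0,0.004],[0,0,0]],[1,[0,0,0],[0,0,0]],[1,[0,0,0],[0,0,0]]]'
python3 - <<'E'
from h import *
c=r.capture("wrist");s=r.capture("scene");crop(c,250,70,320,150,7,"w11c.png");print(r.sense()["wrist_force"],r.sense()["moment"]);crop(s,140,150,220,230,7,"s11c.png")
E
```

```text
time_s: 20.2
tcp_pos: [0.5568, -0.106, 0.1525]
ee_rot: [[-0.065, -0.998, 0.001], [-0.998, 0.065, -0.0], [0.0, -0.001, -1.0]]
wrist_force: [-1.6, 0.4, 1.2]
gripper_width: 0.136
[-1.21719232  1.93820036  1.61429304] [ 0.31470897  0.22646615 -0.07533855]
```

View pics/s11c.png

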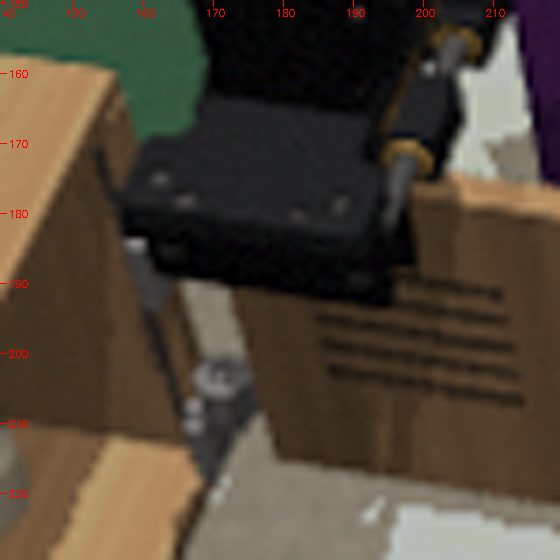

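View pics/w11c.png

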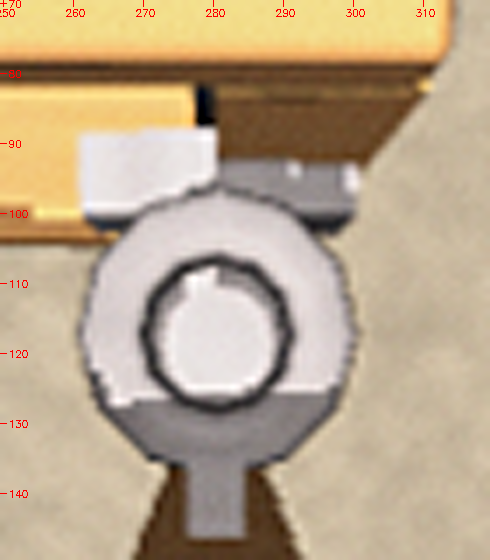

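Force rose from -3 to +1.4 N at the computed home height, and the pin end is flush in the bore: seated. Release and rise.

```bash
python3 -m crank '[[0.5,[0,0,0],[0,0,0]],[0.2,[0,0,0],[0,0,0]],[0,[0,0,0],[0,0,0]],[0,[0,0,0],[0,0,0]],[0,[0,0,0],[0,0,0]],[0,[0,0,0],[0,0,0]]]'; python3 -m crank '[[0,[0,0,-0.05],[0,0,0]],[0,[0,0,-0.1],[0,0,0]],[0,[0,0,-0.2],[0,0,0]],[0,[0,0,-0.3],[0,0,0]],[0,[0,0,-0.2],[0,0,0]],[1,[0,0,0],[0,0,0]],[1,[0,0,0],[0,0,0]]]'
python3 - <<'E'
from h import *
c=r.capture("wrist");s=r.capture("scene");t=r.capture("top");cv2.imwrite("pics/w12.png",c["img"]);crop(s,60,130,260,280,4,"s12.png");crop(t,310,120,510,260,4,"t12.png");print(r.sense()["wrist_force"],r.sense()["tcp_pos"])
import pickle;pickle.dump((c,t,s,r.sense()),open("c12.pkl","wb"))
E
```

```text
time_s: 20.9
tcp_pos: [0.5566, -0.106, 0.1519]
ee_rot: [[-0.065, -0.998, 0.0], [-0.998, 0.065, 0.0], [-0.0, 0.0, -1.0]]
wrist_force: [-0.8, -0.5, -0.1]
gripper_width: 0.491
time_s: 21.6
tcp_pos: [0.5565, -0.1059, 0.2375]
ee_rot: [[-0.065, -0.998, 0.001], [-0.998, 0.065, 0.001], [-0.001, -0.001, -1.0]]
wrist_force: [-0.3, 0.3, -1.6]
gripper_width: 0.393
[-0.59774115 -0.2697966  -0.79683971] [ 0.55584863 -0.10598999  0.235826  ]
```

View pics/w12.png

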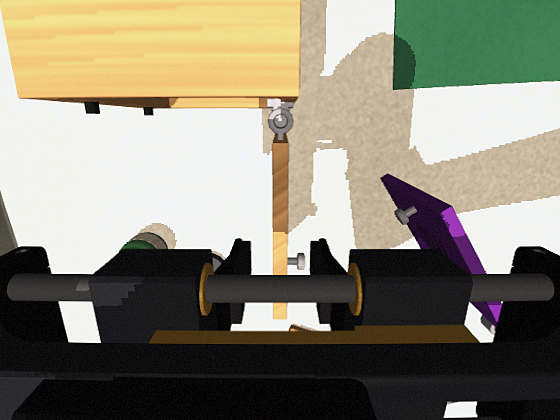

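View pics/s12.png

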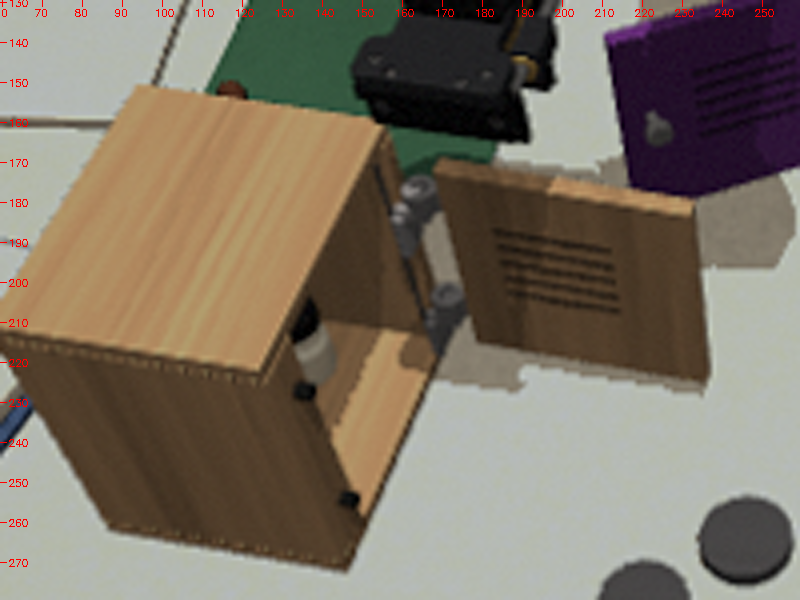

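The door hangs freely on both pins at scene (210,200), still open. Close the fingers, go to the outer face and descend beside it.

```bash
python3 -m crank '[[1,[-0.12,0.09,0],[0,0,0]],[1,[-0.12,0.09,0],[0,0,0]],[1,[-0.12,0.09,0],[0,0,0]],[1,[-0.12,0.08,0],[0,0,0]],[1,[0,0,0],[0,0,0]],[1,[0,0,0],[0,0,0]],[1,[0,0,0],[0,0,0]],[1,[0,0,0],[0,0,0]]]'; python3 -m crank '[[1,[0,0,0.2],[0,0,0]],[1,[0,0,0.2],[0,0,0]],[1,[0,0,0.2],[0,0,0]],[1,[0,0,0.2],[0,0,0]],[1,[0,0,0],[0,0,0]],[1,[0,0,0],[0,0,0]]]'
python3 - <<'E'
from h import *
c=r.capture("wrist");s=r.capture("scene");t=r.capture("top");cv2.imwrite("pics/w13.png",c["img"]);crop(s,60,130,260,280,4,"s13.png")
E
```

```text
time_s: 22.55
tcp_pos: [0.525, -0.056, 0.2369]
ee_rot: [[-0.066, -0.998, 0.0], [-0.998, 0.066, -0.0], [0.0, -0.0, -1.0]]
wrist_force: [-0.3, -0.6, -0.5]
gripper_width: 0.007
time_s: 23.15
tcp_pos: [0.5252, -0.0562, 0.1572]
ee_rot: [[-0.065, -0.998, -0.0], [-0.998, 0.065, -0.001], [0.001, 0.0, -1.0]]
wrist_force: [0.2, 0.1, 0.1]
gripper_width: 0.004
```

View pics/w13.png

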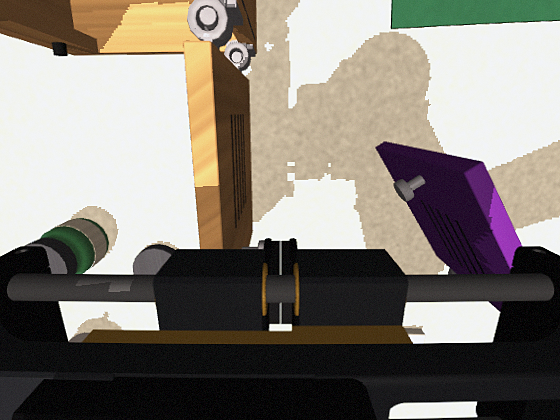

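View pics/s13.png

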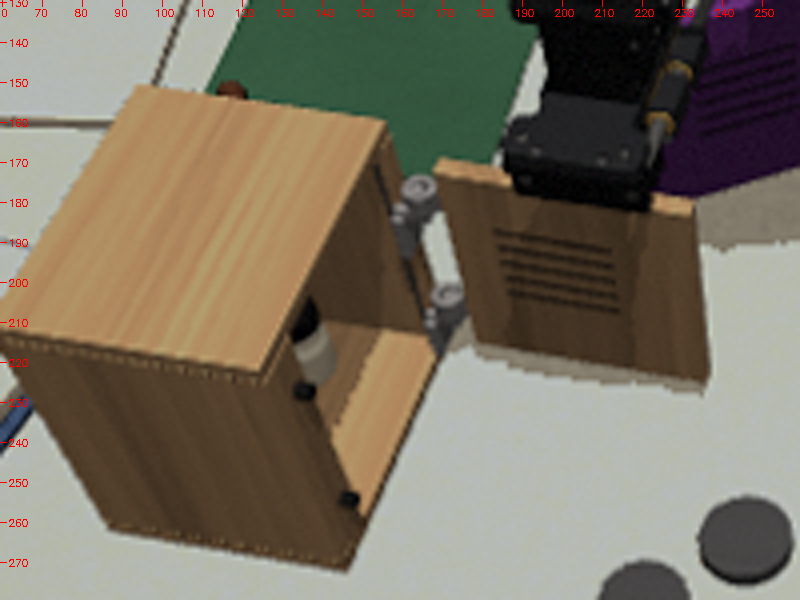

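```bash
cat > arc.py <<'E'
import numpy as np
P=np.array([.5522,-.1829]);tx=np.array([-.065,-.998]);ty=np.array([-.998,.065]);rho=.125
prev=np.array([.5252,-.0562])
for th in [86,82,78,74,70,66,62,58,54,50,46,42,38,34,30,26,22,18,14,10,8,6,4,2,0,-2,-3.7]:
    a=np.radians(th);d=np.array([np.cos(a),np.sin(a)]);n=np.array([-np.sin(a),np.cos(a)])
    h=.010*abs(n@tx)+.0155*abs(n@ty)
    q=P+rho*d+(.006+h)*n; e=q-prev;print(th,q.round(4),"tool",np.round([e@tx*10,e@ty*10],3));prev=q
E
python3 arc.py
```

```text
86 [ 0.5394 -0.0567] tool [-0.004 -0.142]
82 [ 0.5476 -0.056 ] tool [-0.012 -0.081]
78 [ 0.5559 -0.0559] tool [-0.007 -0.083]
74 [ 0.5643 -0.0563] tool [-0.001 -0.084]
70 [ 0.5727 -0.0573] tool [ 0.005 -0.085]
66 [ 0.5811 -0.0589] tool [ 0.011 -0.085]
62 [ 0.5895 -0.0612] tool [ 0.017 -0.085]
58 [ 0.5978 -0.064 ] tool [ 0.023 -0.084]
54 [ 0.6059 -0.0674] tool [ 0.029 -0.083]
50 [ 0.6138 -0.0715] tool [ 0.035 -0.082]
46 [ 0.6216 -0.0761] tool [ 0.041 -0.08 ]
42 [ 0.629  -0.0814] tool [ 0.048 -0.077]
38 [ 0.6361 -0.0872] tool [ 0.054 -0.074]
34 [ 0.6427 -0.0936] tool [ 0.06  -0.071]
30 [ 0.649  -0.1005] tool [ 0.065 -0.067]
26 [ 0.6547 -0.108 ] tool [ 0.071 -0.062]
22 [ 0.66   -0.1159] tool [ 0.076 -0.057]
18 [ 0.6646 -0.1243] tool [ 0.08  -0.052]
14 [ 0.6686 -0.133 ] tool [ 0.085 -0.046]
10 [ 0.6719 -0.1421] tool [ 0.088 -0.039]
8 [ 0.6733 -0.1467] tool [ 0.045 -0.017]
6 [ 0.6746 -0.1515] tool [ 0.046 -0.015]
4 [ 0.6756 -0.1562] tool [ 0.047 -0.014]
2 [ 0.6765 -0.1611] tool [ 0.048 -0.012]
0 [ 0.6772 -0.1659] tool [ 0.048 -0.01 ]
-2 [ 0.6777 -0.1708] tool [ 0.049 -0.008]
-3.7 [ 0.678 -0.175] tool [ 0.042 -0.005]
```

```bash
python3 -m crank '[[1,[0,-0.06,0],[0,0,0]],[1,[0,-0.04,0],[0,0,0]],[1,[0,-0.02,0],[0,0,0]],[1,[0,-0.02,0],[0,0,0]],[1,[-0.01,-0.03,0],[0,0,0]],[1,[-0.01,-0.04,0],[0,0,0]],[1,[0,-0.04,0],[0,0,0]],[1,[0,-0.04,0],[0,0,0]]]'; python3 -m crank '[[1,[0,-0.04,0],[0,0,0]],[1,[0,-0.04,0],[0,0,0]],[1,[0,-0.04,0],[0,0,0]],[1,[0.003,-0.04,0],[0,0,0]],[1,[0.006,-0.042,0],[0,0,0]],[1,[0.006,-0.042,0],[0,0,0]],[1,[0.008,-0.042,0],[0,0,0]],[1,[0.008,-0.042,0],[0,0,0]]]'
python3 - <<'E'
from h import *
s=r.capture("scene");crop(s,60,130,260,280,4,"s14.png");c=r.capture("wrist");cv2.imwrite("pics/w14.png",c["img"])
E
```

```text
time_s: 24.1
tcp_pos: [0.5542, -0.0557, 0.1569]
ee_rot: [[-0.065, -0.998, -0.0], [-0.998, 0.065, -0.0], [0.0, 0.0, -1.0]]
wrist_force: [0.8, -0.4, 0.1]
gripper_width: 0.006
time_s: 24.9
tcp_pos: [0.5867, -0.0611, 0.1569]
ee_rot: [[-0.065, -0.998, -0.0], [-0.998, 0.065, -0.0], [0.0, 0.0, -1.0]]
wrist_force: [0.6, -0.1, -0.1]
gripper_width: 0.004
```

View pics/s14.png

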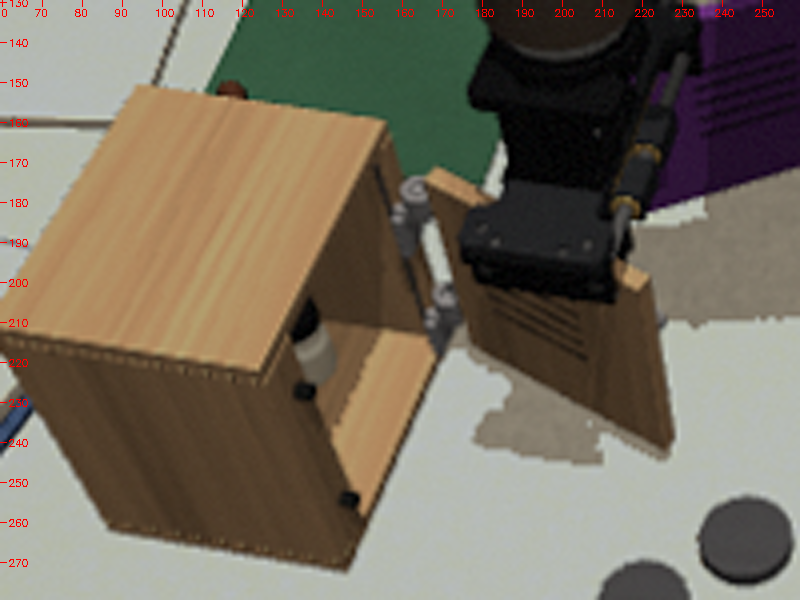

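View pics/w14.png

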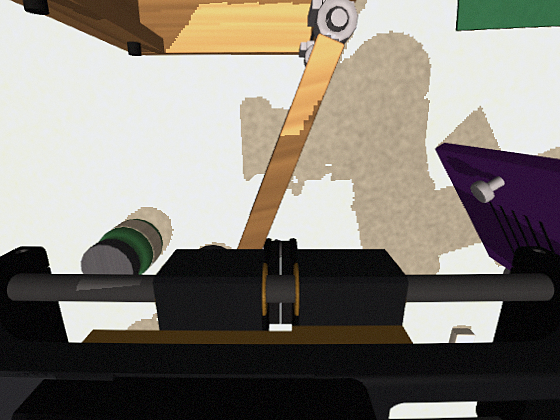

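Door follows the finger (now about 63°). Continue the arc.

```bash
python3 -m crank '[[1,[0.01,-0.042,0],[0,0,0]],[1,[0.011,-0.042,0],[0,0,0]],[1,[0.012,-0.042,0],[0,0,0]],[1,[0.014,-0.042,0],[0,0,0]],[1,[0.015,-0.041,0],[0,0,0]],[1,[0.017,-0.041,0],[0,0,0]],[1,[0.018,-0.041,0],[0,0,0]],[1,[0.02,-0.04,0],[0,0,0]]]'; python3 -m crank '[[1,[0.021,-0.04,0],[0,0,0]],[1,[0.023,-0.039,0],[0,0,0]],[1,[0.024,-0.038,0],[0,0,0]],[1,[0.026,-0.037,0],[0,0,0]],[1,[0.027,-0.037,0],[0,0,0]],[1,[0.029,-0.036,0],[0,0,0]],[1,[0.03,-0.035,0],[0,0,0]],[1,[0.032,-0.034,0],[0,0,0]]]'
python3 - <<'E'
from h import *
s=r.capture("scene");crop(s,60,130,260,280,4,"s15.png");c=r.capture("wrist");cv2.imwrite("pics/w15.png",c["img"])
E
```

```text
time_s: 25.8
tcp_pos: [0.619, -0.075, 0.1569]
ee_rot: [[-0.065, -0.998, -0.0], [-0.998, 0.065, -0.0], [0.0, 0.0, -1.0]]
wrist_force: [-0.6, 0.0, -0.9]
gripper_width: 0.006
time_s: 26.6
tcp_pos: [0.6471, -0.0982, 0.1569]
ee_rot: [[-0.065, -0.998, 0.0], [-0.998, 0.065, 0.0], [-0.0, -0.0, -1.0]]
wrist_force: [0.1, 0.9, -0.0]
gripper_width: 0.004
```

View pics/s15.png

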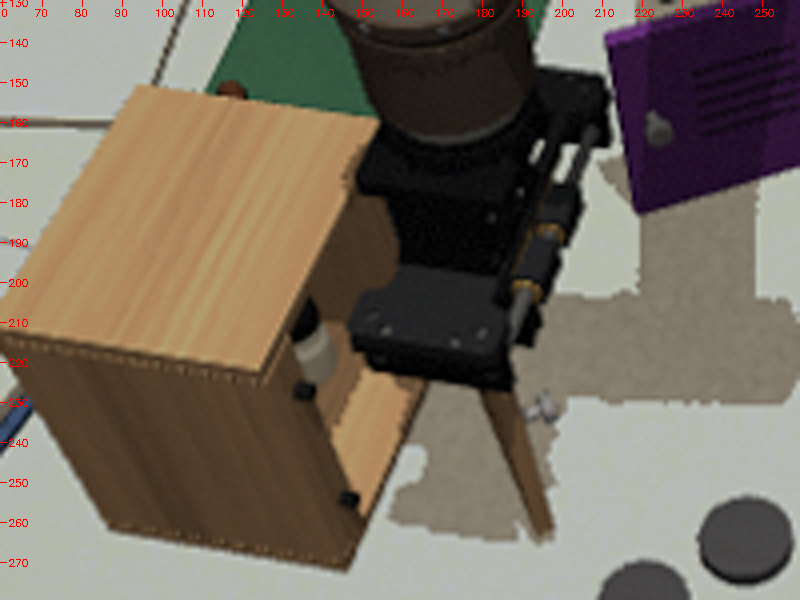

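View pics/w15.png

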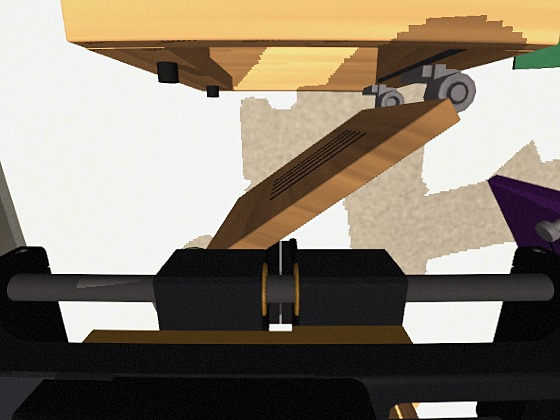

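About 31° now. Continue slowly.

```bash
python3 -m crank '[[1,[0.033,-0.033,0],[0,0,0]],[1,[0.034,-0.032,0],[0,0,0]],[1,[0.035,-0.031,0],[0,0,0]],[1,[0.036,-0.03,0],[0,0,0]],[1,[0.037,-0.029,0],[0,0,0]],[1,[0.038,-0.028,0],[0,0,0]],[1,[0.03,-0.02,0],[0,0,0]],[1,[0.03,-0.019,0],[0,0,0]]]'; python3 -m crank '[[1,[0.03,-0.017,0],[0,0,0]],[1,[0.03,-0.016,0],[0,0,0]],[1,[0.03,-0.014,0],[0,0,0]],[1,[0.025,-0.012,0],[0,0,0]],[1,[0.025,-0.01,0],[0,0,0]],[1,[0.02,-0.008,0],[0,0,0]],[1,[0.02,-0.007,0],[0,0,0]],[1,[0.02,-0.007,0],[0,0,0]]]';  python3 - <<'E'
from h import *
s=r.capture("scene");crop(s,60,130,260,280,4,"s16.png");c=r.capture("wrist");cv2.imwrite("pics/w16.png",c["img"])
E
```

```text
time_s: 27.5
tcp_pos: [0.6673, -0.1269, 0.1569]
ee_rot: [[-0.065, -0.998, -0.0], [-0.998, 0.065, 0.0], [-0.0, 0.0, -1.0]]
wrist_force: [-0.6, 0.7, -0.4]
gripper_width: 0.005
time_s: 28.3
tcp_pos: [0.675, -0.1473, 0.1569]
ee_rot: [[-0.065, -0.998, -0.0], [-0.998, 0.065, 0.0], [-0.0, 0.0, -1.0]]
wrist_force: [-0.5, 0.5, 0.5]
gripper_width: 0.009
```

View pics/s16.png

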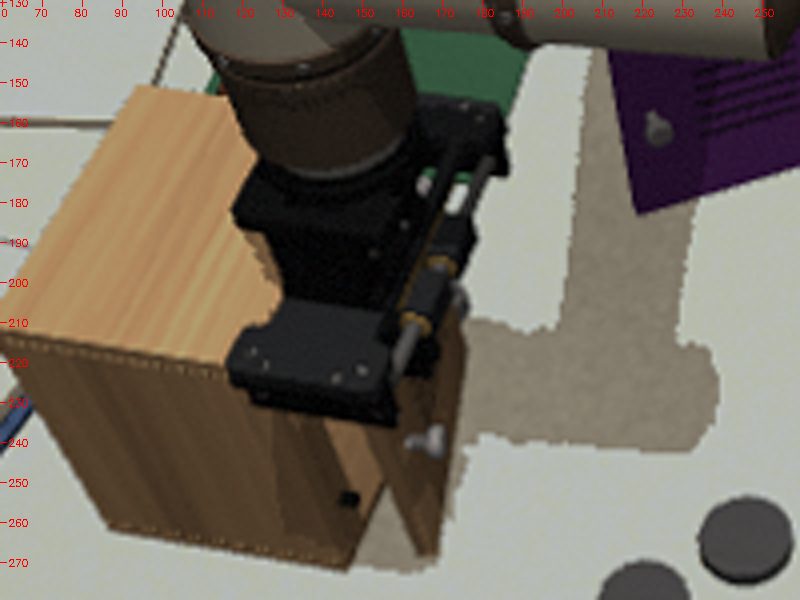

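View pics/w16.png

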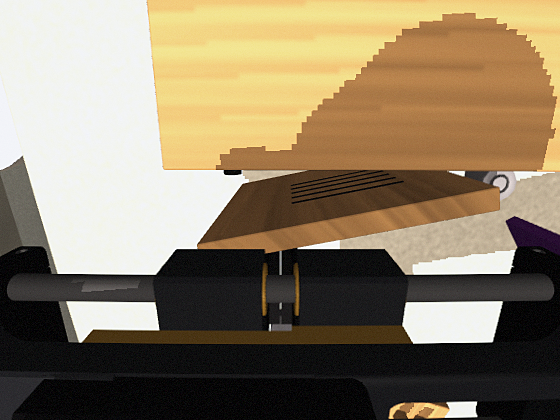

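About 11° from shut, knob clear of the finger. Ease in with small rows.

```bash
python3 -m crank '[[1,[0.02,-0.006,0],[0,0,0]],[1,[0.02,-0.006,0],[0,0,0]],[1,[0.02,-0.005,0],[0,0,0]],[1,[0.02,-0.005,0],[0,0,0]],[1,[0.02,-0.005,0],[0,0,0]],[1,[0.015,-0.004,0],[0,0,0]],[1,[0.015,-0.003,0],[0,0,0]],[1,[0.015,-0.003,0],[0,0,0]]]'; python3 -m crank '[[1,[0.015,-0.003,0],[0,0,0]],[1,[0.015,-0.003,0],[0,0,0]],[1,[0.01,-0.002,0],[0,0,0]],[1,[0.01,-0.002,0],[0,0,0]],[1,[0.01,0,0],[0,0,0]],[1,[0,0,0],[0,0,0]]]';  python3 - <<'E'
from h import *
c=r.capture("wrist");cv2.imwrite("pics/w17.png",c["img"])
E
```

```text
time_s: 29.2
tcp_pos: [0.6777, -0.162, 0.1569]
ee_rot: [[-0.065, -0.998, -0.0], [-0.998, 0.065, 0.0], [-0.0, 0.0, -1.0]]
wrist_force: [0.5, 0.9, 0.5]
gripper_width: 0.004
time_s: 29.8
tcp_pos: [0.6783, -0.168, 0.157]
ee_rot: [[-0.065, -0.998, 0.0], [-0.998, 0.065, -0.0], [0.0, -0.0, -1.0]]
wrist_force: [0.1, 0.2, 0.0]
gripper_width: 0.003
```

View pics/w17.png

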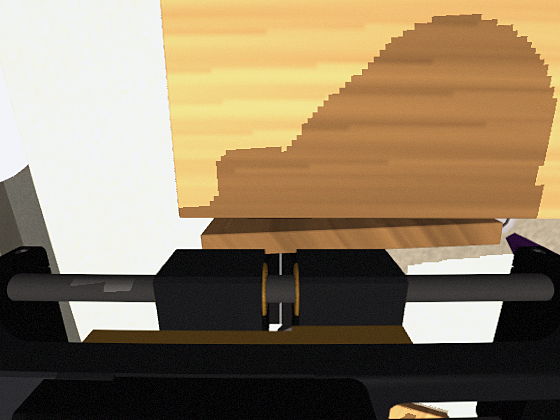

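```bash
python3 -m crank '[[1,[0.007,0,0],[0,0,0]],[1,[0.007,0,0],[0,0,0]],[1,[0.005,0,0],[0,0,0]],[1,[0,0,0],[0,0,0]]]'; python3 -m crank '[[1,[0.005,0,0],[0,0,0]],[1,[0.005,0,0],[0,0,0]],[1,[0,0,0],[0,0,0]]]'
```

```text
time_s: 30.25
tcp_pos: [0.6782, -0.1699, 0.157]
ee_rot: [[-0.065, -0.998, 0.0], [-0.998, 0.065, -0.0], [0.0, -0.0, -1.0]]
wrist_force: [0.6, 0.9, -0.0]
gripper_width: 0.005
time_s: 30.55
tcp_pos: [0.6781, -0.1708, 0.157]
ee_rot: [[-0.065, -0.998, 0.0], [-0.998, 0.065, -0.0], [0.0, -0.0, -1.0]]
wrist_force: [0.0, 0.8, -0.2]
gripper_width: -0.003
```

```bash
python3 -m crank '[[1,[0.005,0,0],[0,0,0]],[1,[0.003,0,0],[0,0,0]],[1,[0,0,0],[0,0,0]]]'
```

```text
time_s: 30.85
tcp_pos: [0.6781, -0.1716, 0.157]
ee_rot: [[-0.065, -0.998, 0.0], [-0.998, 0.065, -0.0], [0.0, -0.0, -1.0]]
wrist_force: [-0.7, -0.7, -0.8]
gripper_width: 0.007
```

```bash
python3 -m crank '[[1,[0.005,0,0],[0,0,0]],[1,[0.003,0,0],[0,0,0]],[1,[0,0,0],[0,0,0]]]';python3 - <<'E'
from h import *
c=r.capture("wrist");crop(c,150,180,540,300,2,"w18.png",20);s=r.capture("scene");crop(s,90,170,190,280,5,"s18.png")
E
```

```text
time_s: 31.15
tcp_pos: [0.678, -0.1725, 0.157]
ee_rot: [[-0.065, -0.998, 0.0], [-0.998, 0.065, -0.0], [0.0, -0.0, -1.0]]
wrist_force: [-0.2, -0.0, -0.0]
gripper_width: 0.009
```

View pics/w18.png

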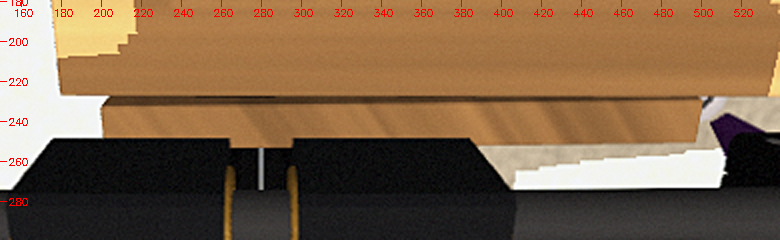

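View pics/s18.png

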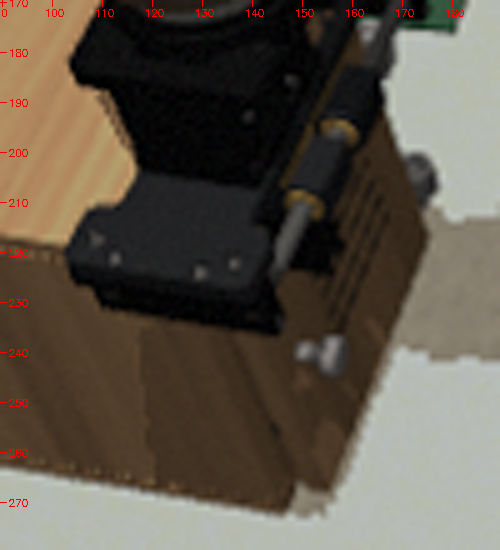

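```bash
python3 -m crank '[[1,[0.005,0,0],[0,0,0]],[1,[0.003,0,0],[0,0,0]],[1,[0,0,0],[0,0,0]]]';python3 -m crank '[[1,[0.005,0,0],[0,0,0]],[1,[0.003,0,0],[0,0,0]],[1,[0,0,0],[0,0,0]]]';python3 -m crank '[[1,[0.004,0,0],[0,0,0]],[1,[0,0,0],[0,0,0]],[1,[0,0,0],[0,0,0]]]'
```

```text
time_s: 31.55
tcp_pos: [0.678, -0.1732, 0.1569]
ee_rot: [[-0.065, -0.998, 0.0], [-0.998, 0.065, -0.0], [0.0, -0.0, -1.0]]
wrist_force: [0.2, 0.2, 0.2]
gripper_width: 0.005
time_s: 31.85
tcp_pos: [0.6779, -0.1735, 0.1569]
ee_rot: [[-0.065, -0.998, 0.0], [-0.998, 0.065, 0.001], [-0.001, -0.0, -1.0]]
wrist_force: [0.3, 1.3, 0.5]
gripper_width: 0.004
time_s: 32.15
tcp_pos: [0.678, -0.1736, 0.1569]
ee_rot: [[-0.065, -0.998, 0.0], [-0.998, 0.065, 0.001], [-0.001, -0.0, -1.0]]
wrist_force: [-0.5, 4.4, 0.7]
gripper_width: 0.006
```

4.4 N in +y: the door is on its stops. Ease off very slowly.

```bash
python3 -m crank '[[1,[0,0,0],[0,0,0]],[1,[-0.001,0,0],[0,0,0]],[1,[-0.001,0,0],[0,0,0]],[1,[-0.001,0,0],[0,0,0]],[1,[-0.001,0,0],[0,0,0]],[1,[-0.001,0,0],[0,0,0]],[1,[-0.001,0,0],[0,0,0]],[1,[-0.001,0,0],[0,0,0]]]';python3 -m crank '[[1,[-0.001,0,0],[0,0,0]],[1,[-0.001,0,0],[0,0,0]],[1,[-0.001,0,0],[0,0,0]],[1,[-0.001,0,0],[0,0,0]],[1,[-0.001,0,0],[0,0,0]],[1,[-0.001,0,0],[0,0,0]],[1,[-0.001,0,0],[0,0,0]],[1,[-0.001,0,0],[0,0,0]]]';python3 -m crank '[[1,[-0.002,0,0],[0,0,0]],[1,[-0.002,0,0],[0,0,0]],[1,[-0.003,0,0],[0,0,0]],[1,[-0.003,0,0],[0,0,0]],[1,[-0.004,0,0],[0,0,0]],[1,[-0.004,0,0],[0,0,0]],[1,[-0.005,0,0],[0,0,0]],[1,[-0.005,0,0],[0,0,0]]]';python3 - <<'E'
from h import *
c=r.capture("wrist");crop(c,150,180,540,300,2,"w19.png",20)
E
```

```text
time_s: 32.95
tcp_pos: [0.6779, -0.1737, 0.157]
ee_rot: [[-0.065, -0.998, 0.0], [-0.998, 0.065, -0.0], [-0.0, -0.0, -1.0]]
wrist_force: [0.7, 4.4, 0.2]
gripper_width: 0.008
time_s: 33.75
tcp_pos: [0.6779, -0.1734, 0.157]
ee_rot: [[-0.065, -0.998, -0.0], [-0.998, 0.065, -0.001], [0.001, 0.0, -1.0]]
wrist_force: [0.1, 1.3, 0.1]
gripper_width: 0.005
time_s: 34.55
tcp_pos: [0.6782, -0.1701, 0.157]
ee_rot: [[-0.065, -0.998, -0.0], [-0.998, 0.065, -0.0], [0.0, 0.0, -1.0]]
wrist_force: [-0.5, -0.1, 0.1]
gripper_width: 0.003
```

View pics/w19.png

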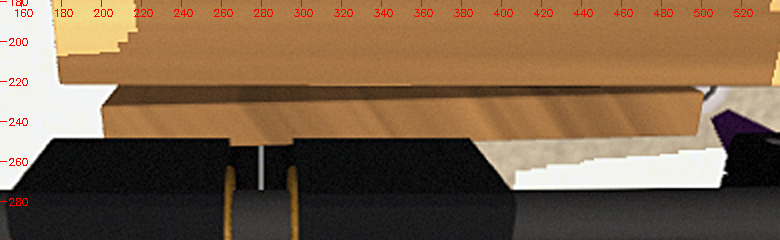

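```bash
python3 -m crank '[[1,[-0.02,0,0],[0,0,0]],[1,[-0.02,0,0],[0,0,0]],[1,[0,0,0],[0,0,0]]]';python3 - <<'E'
from h import *
c=r.capture("wrist");crop(c,150,180,540,300,2,"w20.png",20)
E
python3 -m crank '[[1,[0,0,0],[0,0,0]],[1,[0,0,0],[0,0,0]],[1,[0,0,0],[0,0,0]],[1,[0,0,0],[0,0,0]],[1,[0,0,0],[0,0,0]]]';python3 - <<'E'
from h import *
c=r.capture("wrist");crop(c,150,180,540,300,2,"w21.png",20)
E
```

```text
time_s: 34.9
tcp_pos: [0.6785, -0.1657, 0.157]
ee_rot: [[-0.065, -0.998, 0.0], [-0.998, 0.065, 0.0], [-0.0, -0.0, -1.0]]
wrist_force: [0.1, 1.3, -0.2]
gripper_width: 0.004
time_s: 35.45
tcp_pos: [0.6784, -0.1661, 0.157]
ee_rot: [[-0.065, -0.998, 0.0], [-0.998, 0.065, -0.0], [0.0, -0.0, -1.0]]
wrist_force: [0.3, -0.3, 0.7]
gripper_width: 0.005
```

View pics/w20.png

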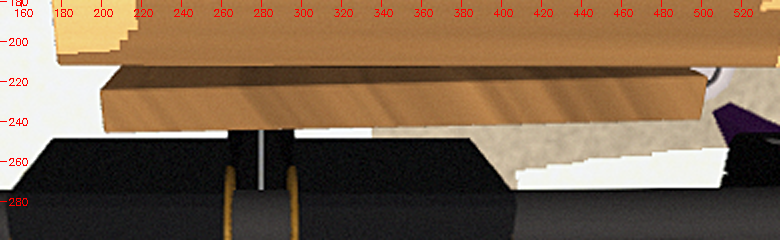

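View pics/w21.png

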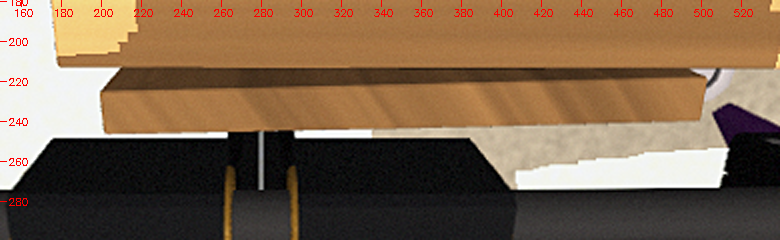

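Run:
```python
from fit import *
c=r.capture("wrist");pickle.dump((c,r.sense()),open("c21.pkl","wb"))
crop(c,190,200,250,260,8,"w21a.png");crop(c,460,200,520,260,8,"w21b.png")
s=r.capture("scene");crop(s,90,170,190,280,5,"s21.png")
```

```text
(no output)
```

View pics/w21a.png

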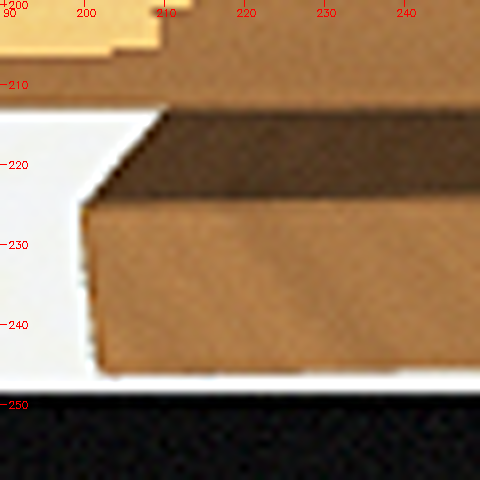

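View pics/w21b.png

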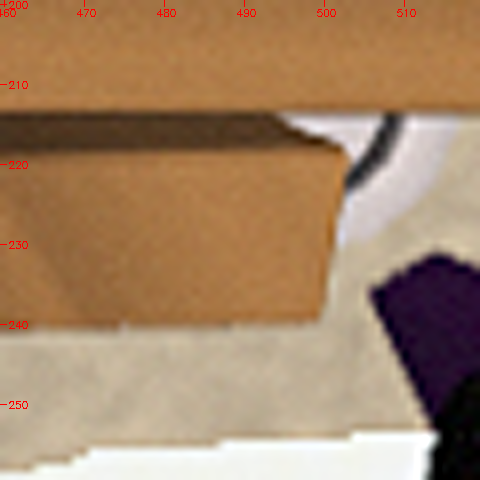

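View pics/s21.png

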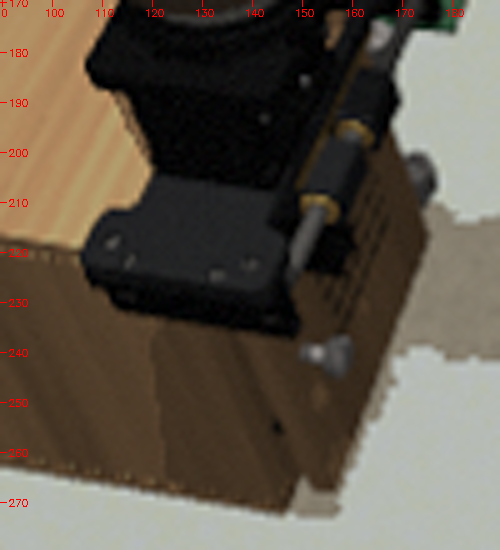

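Run:
```python
from fit import *
c,st=pickle.load(open("c21.pkl","rb"))
C=pickle.load(open("p0.pkl","rb"))[0]
L=atz(c,(201.3,245.8),.182);R=atz(c,(499.3,239.5),.182);lb=atz(c,(199.4,224.5),.182);rb=atz(c,(502,217.7),.182)
for a,b in((L,R),(lb,rb)): d=a-b;print(np.linalg.norm(d),np.degrees(np.arctan2(d[1],d[0])))
a=atz(c,(178,212.5),.2);b=atz(c,(535,212.5),.2);d=a-b;print("cab edge deg",np.degrees(np.arctan2(d[1],d[0])),L,R,a)
```

```text
0.14947957100848344 -2.524847925411018
0.1485343728679443 -2.410956603216144
cab edge deg -3.744860019172835 [ 0.71721204 -0.18436108  0.182     ] [ 0.56787758 -0.17777611  0.182     ] [ 0.71933329 -0.20750539  0.2       ]
```

The door is 1.3° off the cabinet front, which is exactly its rest angle on the 9 mm stops given the bracket offset. It is still between pictures and the finger is clear. Withdraw and check.

```bash
python3 -m crank '[[1,[-0.05,0,0],[0,0,0]],[1,[-0.15,0,0],[0,0,0]],[1,[-0.3,0,0],[0,0,0]],[1,[-0.2,0,-0.2],[0,0,0]],[1,[0,0,-0.4],[0,0,0]],[1,[0,0,-0.4],[0,0,0]],[1,[0,0,0],[0,0,0]],[1,[0,0,0],[0,0,0]]]';python3 -m crank '[[1,[-0.3,0.4,0],[0,0,0]],[1,[-0.3,0.4,0],[0,0,0]],[1,[-0.3,0.4,0],[0,0,0]],[1,[-0.2,0.3,0],[0,0,0]],[1,[0,0,0],[0,0,0]],[1,[0,0,0],[0,0,0]]]'
python3 - <<'E'
from h import *
c=r.capture("wrist");s=r.capture("scene");t=r.capture("top");cv2.imwrite("pics/s22f.png",s["img"]);crop(s,50,140,200,280,5-1,"s22.png");crop(t,380,120,520,260,4,"t22.png")
E
```

```text
time_s: 36.4
tcp_pos: [0.6834, -0.0949, 0.2585]
ee_rot: [[-0.064, -0.998, 0.003], [-0.998, 0.064, 0.001], [-0.001, -0.003, -1.0]]
wrist_force: [-0.3, -0.5, -1.2]
gripper_width: 0.001
time_s: 37.0
tcp_pos: [0.5397, 0.024, 0.2564]
ee_rot: [[-0.063, -0.998, -0.001], [-0.998, 0.063, -0.0], [0.0, 0.001, -1.0]]
wrist_force: [1.2, 0.2, 0.0]
gripper_width: 0.003
```

View pics/s22f.png

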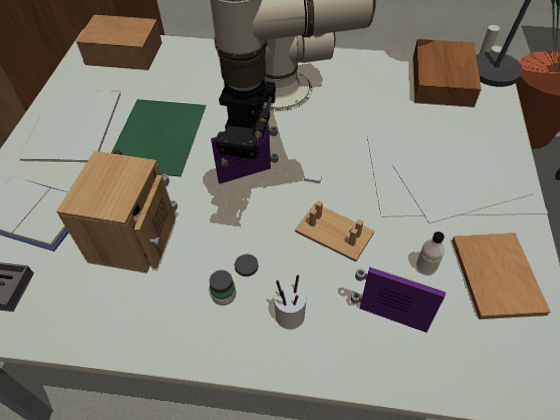

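View pics/s22.png

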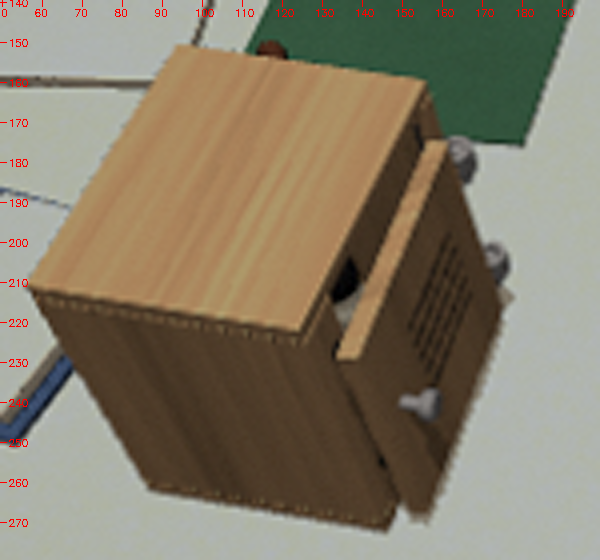

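View pics/t22.png

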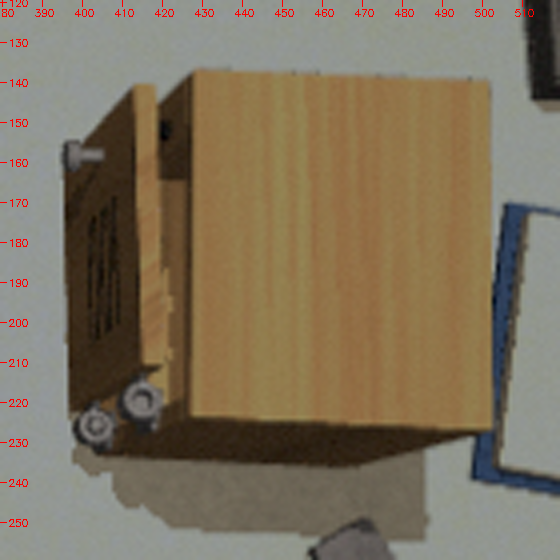

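```bash
cat > f22.py <<'E'
from fit import *
t=r.capture("top");s=r.capture("scene");pickle.dump((t,s),open("c22.pkl","wb"))
C=pickle.load(open("p0.pkl","rb"))[0]
# crop readings: t scale4 origin(380,120); s scale4 origin(50,140)
tp=lambda x,y:(380+x/4,120+y/4); sp=lambda x,y:(50+x/4,140+y/4)
P=[(t,[((75,6,160),tp(134,86)),((75,-6,160),tp(155,85)),((-75,6,160),tp(141,370)),((-75,-6,160),tp(162,366)),((-89,0,138),tp(140,402)),((-89,0,40),tp(96,427))]),
(s,[((75,6,160),sp(355,358)),((75,-6,160),sp(337,358)),((-75,6,160),sp(446,143)),((-75,-6,160),sp(428,142)),((75,6,0),sp(425,522))])]
D=fit(P,[.62,-.18,-.05,.022],"door"); print("rel deg",np.degrees(D[2]-C[2]))
k=T(D,[(-89,0,22)])[0]; print(k, "nominal",T(C,[(-83,91,44)])[0], 1000*np.linalg.norm((k-T(C,[(-83,91,44)])[0])[:2]))
E
python3 f22.py; python3 -m crank '[[1,[0,0,0],[0,0,0]],[1,[0,0,0],[0,0,0]],[1,[0,0,0],[0,0,0]],[1,[0,0,0],[0,0,0]],[1,[0,0,0],[0,0,0]],[1,[0,0,0],[0,0,0]]]'>/dev/null
python3 - <<'E'
from h import *
import pickle
t,s=pickle.load(open("c22.pkl","rb"))
for n,o,(a,b,x,y) in (("top",t,(390,430,135,240)),("scene",s,(125,180,165,275))):
    d=np.abs(r.capture(n)["img"].astype(int)-o["img"])[x:y,a:b].max(2);print(n,d.mean(),d.max(),(d>40).sum())
E
```

```text
door [ 0.6425 -0.186 ] -1.58 z 0.017
[[-0.7, -0.1], [-0.2, 0.1], [-0.4, -0.1], [0.2, 0.9], [0.2, 0.0], [0.1, -0.8], [0.4, 0.1], [-0.7, -0.7], [0.4, 0.6], [-0.3, 0.2], [-0.6, -0.4]]
rel deg 2.148382810993551
[ 0.5535633  -0.18350366  0.03899686] nominal [ 0.54813401 -0.17818985  0.04377167] 7.596954565318152
top 2.9376190476190476 17 0
scene 1.5457851239669422 9 0
```

The door is at rest (the two pictures 0.6 s apart show no change), about 1–2° from the front, on its pins. All three bystanders stand. Hand in.

```bash
python3 -c "
from station import r
print(r.finish_job(), r.sense()['time_s'])"
```

```text
the job is handed in; nothing more can be done
the job is handed in; nothing more can be done
```

I hung the oak door back on both hinge pins, swung it shut against its stops and handed the job in at about 38 s of the 72 s allowed. No verdict was given.

**What I did**
- **Grip:** My first grip was not fully closed when I lifted, so the door slid down about 14 mm. I set it back in the stand and gripped it again deeper.
- **Hanging:** The pins measured about +4.2 mm in x and -4.4 mm in y off their marks. I lowered the door over them in steps of 1.5 mm or less (0.4–0.8 mm for the last few), with no contact until the computed home height. There the vertical force on the tool rose gently, from about -3 N to +1.5 N.
- **Shutting:** I released the door and pushed it shut with closed fingers. It met the stops at about 4.4 N, and I eased off in steps of 0.1 mm.

**Last checks**
- **Angle:** The door stands 1.3° from the cabinet front in the wrist view and 2.1° in the fixed-camera fit. Both are under the 6.9° limit.
- **At rest:** Two pictures 0.6 s apart showed no movement.
- **Position:** The lower knuckle is about 7.6 mm sideways from its marked place, within the 12 mm allowed.
- **Surroundings:** The bottle, jar and brush pot are standing, and the arm is clear of everything.

**Disagreements**
- **Height:** The final camera fit put the door about 5 mm too low, which the seats would not allow. I took that as measurement error and relied on the height and force felt when it seated.
- **Bracket offset:** The measured y offset is slightly beyond the stated 4 mm limit, but within the camera calibration error.

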